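# Release the clamped stock and send it up to the buffer stops

### The job

First push the throttle box's toggle lever over towards the robot to switch the track off. Then free every vehicle that is there: its T-nut has a left-hand thread, so unscrew it CLOCKWISE seen from above, about two thirds of a turn, until the flange clears the fork tips, and slide the vehicle along its track, never lifting or tipping it, until its nose is up against the buffer stop, straight and centred on the track. When all are home press the red button right down to signal ready; leave the oak bench and the wooden block between the tracks where they are.

Things in the scene. Friction and masses are not known exactly. Their poses are not given: they have to be found in the camera images.
- railcar_mid (a point): The railcar: a silver die-cast diesel railcar with dark windows, 46 mm tall, 120 mm long (own x), 36 mm wide (own y), straight sides, 0.35 kg, flat underside on the desk (z=0). Point: body centre, 22 mm up. +x is its nose. A steel fork at the -x end (two prongs, 18 mm gap, 10 mm high) straddles the nut's stud; its upturned tips, 19 mm high, 122 mm from the point, hook behind the nut's flange. May be absent (None).
- home_sidinga (a point): Home of the railcar on its own fixed siding: where its point is when its nose touches the buffer stop (a dark wooden block 30 mm high, face 60 mm further along +x). +x runs along the track away from the nut. The stud with the T-nut is 185 mm from here along -x; a clamped vehicle's point is about 90 mm from here along -x.
- nut_sidinga_bar (a point): Brass T-nut that clamps the railcar: centre of its cross bar, 60 mm long (own x), 16 mm thick (own y), 26 mm high, 86 mm above the desk when tight; vehicles are under 50 mm tall. A 12 mm thick stem below it carries the flange, 36 mm across.
- nut_sidinga (a joint): Turn of that nut in rad: 0 = tight, grows as the bar turns CLOCKWISE seen from above (left-hand thread: clockwise loosens and raises it 2 mm per rad), stop at 4.8. The fork tips pass under the flange from 3.7 on. Friction 0.12 N m; stays where left, captive on its stud.
- van_mid (a point): The van: a wooden-sided parcels van with a flat grey roof, 44 mm tall, 120 mm long (own x), 36 mm wide (own y), straight sides, 0.35 kg, flat underside on the desk (z=0). Point: body centre, 22 mm up. +x is its nose. A steel fork at the -x end (two prongs, 18 mm gap, 10 mm high) straddles the nut's stud; its upturned tips, 19 mm high, 122 mm from the point, hook behind the nut's flange. May be absent (None).
- home_sidingb (a point): Home of the van on its own fixed siding: where its point is when its nose touches the buffer stop (a dark wooden block 30 mm high, face 60 mm further along +x). +x runs along the track away from the nut. The stud with the T-nut is 185 mm from here along -x; a clamped vehicle's point is about 90 mm from here along -x.
- nut_sidingb_bar (a point): Brass T-nut that clamps the van: centre of its cross bar, 60 mm long (own x), 16 mm thick (own y), 26 mm high, 86 mm above the desk when tight; vehicles are under 50 mm tall. A 12 mm thick stem below it carries the flange, 36 mm across.
- nut_sidingb (a joint): Turn of that nut in rad: 0 = tight, grows as the bar turns CLOCKWISE seen from above (left-hand thread: clockwise loosens and raises it 2 mm per rad), stop at 4.8. The fork tips pass under the flange from 3.7 on. Friction 0.12 N m; stays where left, captive on its stud.
- wagon_mid (a point): The wagon: a dark steel wagon loaded with round timber, 42 mm tall, 120 mm long (own x), 36 mm wide (own y), straight sides, 0.35 kg, flat underside on the desk (z=0). Point: body centre, 22 mm up. +x is its nose. A steel fork at the -x end (two prongs, 18 mm gap, 10 mm high) straddles the nut's stud; its upturned tips, 19 mm high, 122 mm from the point, hook behind the nut's flange. May be absent (None).
- home_sidingc (a point): Home of the wagon on its own fixed siding: where its point is when its nose touches the buffer stop (a dark wooden block 30 mm high, face 60 mm further along +x). +x runs along the track away from the nut. The stud with the T-nut is 185 mm from here along -x; a clamped vehicle's point is about 90 mm from here along -x.
- nut_sidingc_bar (a point): Brass T-nut that clamps the wagon: centre of its cross bar, 60 mm long (own x), 16 mm thick (own y), 26 mm high, 86 mm above the desk when tight; vehicles are under 50 mm tall. A 12 mm thick stem below it carries the flange, 36 mm across.
- nut_sidingc (a joint): Turn of that nut in rad: 0 = tight, grows as the bar turns CLOCKWISE seen from above (left-hand thread: clockwise loosens and raises it 2 mm per rad), stop at 4.8. The fork tips pass under the flange from 3.7 on. Friction 0.12 N m; stays where left, captive on its stud.
- toggle_tip (a point): Tip of the black toggle lever (60 mm long) on top of the cream throttle box (100 x 85 x 45 mm). The frame turns with the lever.
- toggle (a joint): Toggle lever in rad: about 0.5 is upright; 0 = leaning towards the robot side (off), 1 = leaning away (on). It swings in the vertical plane of the box's own x and stays where it is left.
- throttle: The cream throttle box, fixed; origin at the centre of its underside; its +x points away from the robot, and the lever leans towards +x when on. The lever's pivot lies above the point 10 mm along +x from the origin.
- button_top (a point): Top centre of the red push button (40 mm diameter, travel 7 mm straight down, 5 N spring) on a dark bakelite housing, fixed.
- button (a joint): Button travel in m: 0 = up, 0.007 = fully down; springs back.
- bench: Bystander: a small oak platform bench, 85 mm long, 34 mm high; loose, to be left where it is.
- sleepers: Bystander: a dark wooden block, 90 mm long, 18 mm high; loose, to be left where it is.

How it is judged:
By the outcome, as a careful person would: the job done as asked, in the order asked, and still so for the second after the job is handed in, with the robot touching nothing.
Of railcar, van, wagon only 2 to 3 are there at a start; the rules pass over those that are not, and their reading is None.
At some moment in a run one of railcar, van, wagon may be knocked a few centimetres aside while the robot is not near it.
Once in a run the grip may slacken for a moment while it holds something.
It also fails if it takes over 210 s, if anything falls off the work surface, if the arm or the gripper's body presses on something with over 40 N, if the wrist force passes 120 N, or if a joint passes its speed limit or range.

### The arm

A 6-joint arm with a two-finger parallel gripper is mounted at the origin on the work surface. World frame = base frame: x ahead of the robot, y to its left, z up, the work surface at z = 0. Lengths are in m, angles in rad, forces in N, time in s.
With the tool pointing down it reaches from about 0.3 to 0.95 m from the base axis. Payload 3.1 kg.
Tool frame: the origin (TCP) lies midway between the tips of the shut fingers; the grasp point (between the pads) lies 19 mm behind it; z points along the fingers, y is the direction in which the jaws open and shut (so a half turn about z gives the same grasp; the last joint's range is limited). The gripper opens to 85 mm and grips with 20 to 120 N. Pads are 22 mm wide; open, the fingers measure 114 mm over their backs; the gripper's body (76 mm by 85 mm) begins 54 mm behind the grasp point. The pads swing forward as they close: fully open they stand 13 mm farther back than shut.
Start: joints at [-0.07, 0.308, 1.634, -0, 1.2, -0.07], TCP at [0.625, -0, 0.231] pointing down, gripper open.
Joint ranges: [-3.06, 3.06], [-0.79, 1.96], [0.05, 2.63], [-1.19, 4.34], [0.05, 2.64], [-2.94, 2.94]. Speed limits (rad/s): [2.79, 2.79, 3.14, 3.14, 3.14, 3.14].

### API

Orientations are given as a rotation vector (axis times angle).
In Python, from station import manip, optics, workorder gives the robot as it stands. The module is installed in compiled form; this text tells all that it offers.
- The arm moves only by the tool send_rows, never from a script. Its argument "series" is a list that holds one entry, the list of rows, each a list of 7 numbers: the shift along the world's x, y, z as a fraction of full scale, then the turn, a rotation vector about the world's x, y, z as a fraction of full scale, then the closure, from 0 (fully open) to 1 (shut). In form: [[[dx, dy, dz, rx, ry, rz, grip], ...]]. A call has 1 to 20 rows; each row is the pose to reach, as a shift and turn from the pose measured when the call began; what a row does not reach only later rows make up. Full scale, the value 1, is 0.3 m for a shift and pi/4 rad for a turn. A row lasts 1/12 s, in which the tool goes at most 41.7 mm and 7.16 degrees, less where a joint would pass 70% of its speed; a pose out of reach is approached as far as the arm can. A call with a number of a shift or a turn outside -1 to 1 is refused whole. A call with a gripper value outside its range is refused whole. The fingers move at their own pace and stop on an object; the grip force is fixed at half the most. Time passes only in rows, so rows that repeat a pose let the fingers close. It gives the time, the measured TCP pose, the force and the opening at its end, in the units of the state.
- manip.get_state(): the state, without advancing time (a new reading comes with each control period).
- optics.read_camera(name): name is "scene" or "side" or "wrist"; returns a dict with "pixels" (480x640x3 uint8, red, green, blue), "fx", "fy", "cx", "cy" (pixels), "dist" ([k1, k2, p1, p2, k3] as OpenCV has them; the pictures are not rectified), "view" (4x4, takes a point from world to camera coordinates); the wrist camera has in their place "hand_eye" (4x4, takes a point from camera to tool coordinates, whose origin is the TCP and whose axes are the flange's). Camera axes: x right, y up, looking along -z (the intrinsics and any distortion apply to the point x, -y, -z); pixel columns grow to the right and rows downward; lengths in m; the calibration is good to about 2 mm. A picture is of the moment at which its call begins: read the wrist's pose just before it. There is no depth.
- workorder.sign_off(): hands the job in, once; it reports no verdict.
The state is a dict: "time_s": time; "joints": joint angles; "joint_velocities": joint speeds; "joint_efforts": joint torques, N m; "tcp_pos": TCP position; "ee_rot": TCP orientation; "wrist_force": force on the tool from outside, world axes, zero at the start; "wrist_torque": the same for the moment, N m; "gripper_width": opening from 0.0 (shut) to 1.0 (fully open).
Only numpy, scipy, OpenCV 4.12 (cv2) and the standard library are available. Lean on these libraries where they do the work, as an engineer would, in place of code of your own. Each camera call takes 0.05 s, during which the arm holds its last target.

## Working session

There is one attempt and no reset: what is moved stays moved. The work goes in short steps, Python scripts to look and compute and a tool call to move; the robot and the scene stay as the last step left them, time stands still between calls to the robot, and variables do not carry over. Pictures are saved under pics/ and viewed, and the job is handed in when it is done.

Besides the shell and the picture viewer there is one more tool, called after "Emit:" as name(argument=value, ...) on one line, values as JSON. send_rows: Moves the arm, as the interface text tells. Its arguments: {"type":"object","properties":{"series":{"type":"array"}},"required":["series"]}

```bash
mkdir -p pics; ls
cat > h.py <<'E'
import numpy as np, cv2
from station import manip, optics, workorder
from scipy.spatial.transform import Rotation as R
def snap(n,fn=None):
    s=manip.get_state(); c=optics.read_camera(n); c['state']=s; c['name']=n
    if fn: cv2.imwrite('pics/'+fn+'.png',c['pixels'][:,:,::-1])
    return c
def pose(c):
    # camera->world 4x4
    if 'view' in c and c['view'] is not None: return np.linalg.inv(np.array(c['view']))
    s=c['state']; T=np.eye(4); T[:3,:3]=R.from_rotvec(s['ee_rot']).as_matrix(); T[:3,3]=s['tcp_pos']
    return T@np.array(c['hand_eye'])
def K(c): return np.array([[c['fx'],0,c['cx']],[0,c['fy'],c['cy']],[0,0,1.]])
def ray(c,uv):
    p=cv2.undistortPoints(np.array(uv,float).reshape(-1,1,2),K(c),np.array(c['dist'],float)).reshape(-1,2)
    d=np.c_[p[:,0],-p[:,1],-np.ones(len(p))]
    P=pose(c); return P[:3,3], d@P[:3,:3].T
def onz(c,uv,z):
    o,d=ray(c,uv); t=(z-o[2])/d[:,2]; return o+t[:,None]*d
def proj(c,X):
    X=np.atleast_2d(np.array(X,float)); P=np.linalg.inv(pose(c)); x=X@P[:3,:3].T+P[:3,3]; x=x*[1,-1,-1]
    return cv2.projectPoints(x,np.zeros(3),np.zeros(3),K(c),np.array(c['dist'],float))[0].reshape(-1,2)
def tri(cs,uvs):
    A=np.zeros((3,3));b=np.zeros(3)
    for c,u in zip(cs,uvs):
        o,d=ray(c,[u]); d=d[0]/np.linalg.norm(d[0]); M=np.eye(3)-np.outer(d,d); A+=M;b+=M@o
    return np.linalg.solve(A,b)
def st():
    s=manip.get_state(); print({k:np.round(v,4).tolist() for k,v in s.items()})
E
python3 - <<'E'
from h import *
st()
for n in ['scene','side','wrist']:
    c=snap(n,n+'0'); P=pose(c); print(n,c['fx'],c['dist'],P[:3,3].round(3),P[:3,2].round(2))
E
```

```text
pics
{'time_s': 0.0, 'joints': [-0.0697, 0.309, 1.6352, -0.0, 1.1997, -0.0697], 'joint_velocities': [0.0009, 0.0014, 0.0017, 0.0002, -0.0009, 0.0003], 'joint_efforts': [0.0001, -41.5252, -27.6667, -0.0002, 0.0101, -0.0], 'tcp_pos': [0.6242, 0.0, 0.23], 'ee_rot': [-2.2202, -2.2202, 0.0024], 'wrist_force': [0.9633, -0.3481, 0.7971], 'wrist_torque': [0.0399, 0.0257, 0.0447], 'gripper_width': 1.0013}
scene 442.3855013342045 [-0.08230056  0.          0.          0.          0.        ] [0.877 0.566 0.728] [0.38 0.61 0.7 ]
side 583.2297729979381 [0.06758221 0.         0.         0.         0.        ] [ 0.425 -0.954  1.03 ] [-0.09 -0.72  0.69]
wrist 399.85922048524395 [-0.05157076  0.          0.          0.          0.        ] [0.624 0.076 0.372] [0.   0.3  0.96]
```

View pics/scene0.png

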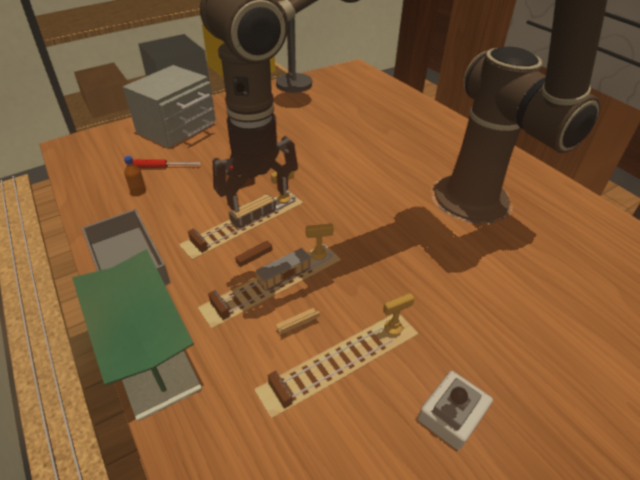

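View pics/side0.png

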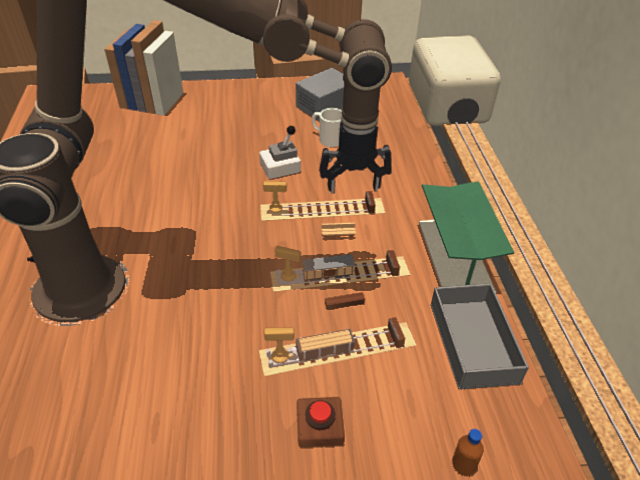

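View pics/wrist0.png

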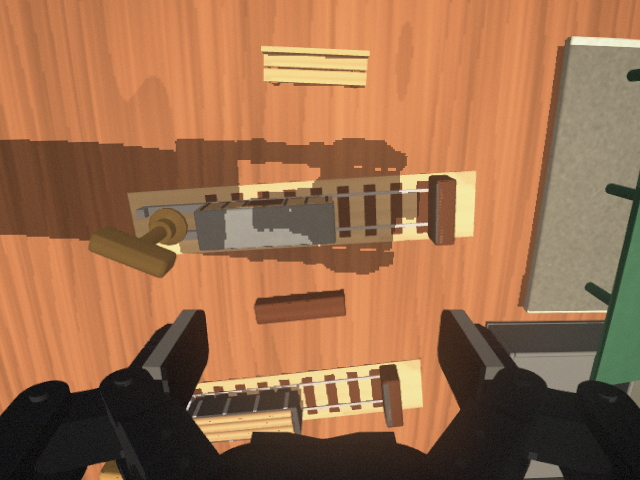

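The scene view shows three tracks and the toggle box at about (455,405). The side view shows an empty siding at y+, the silver railcar in the middle at (330,263), the timber wagon at (325,345) and the red button at (320,412). The van is absent. Next I'll zoom in.

```bash
cat >> h.py <<'E'
def crop(c,fn,x0,y0,x1,y1,k=4):
    im=c['pixels'][y0:y1,x0:x1,::-1]; im=cv2.resize(im,None,fx=k,fy=k,interpolation=cv2.INTER_CUBIC)
    cv2.imwrite('pics/'+fn+'.png',im)
E
python3 - <<'E'
from h import *
c=snap('side');crop(c,'s_tog',240,110,340,200,6);crop(c,'s_tr',250,230,420,380,4)
c=snap('scene');crop(c,'c_tog',410,360,500,450,6)
crop(c,'c_tr',170,180,350,330,4)
E
```

```text
(no output)
```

View pics/s_tog.png

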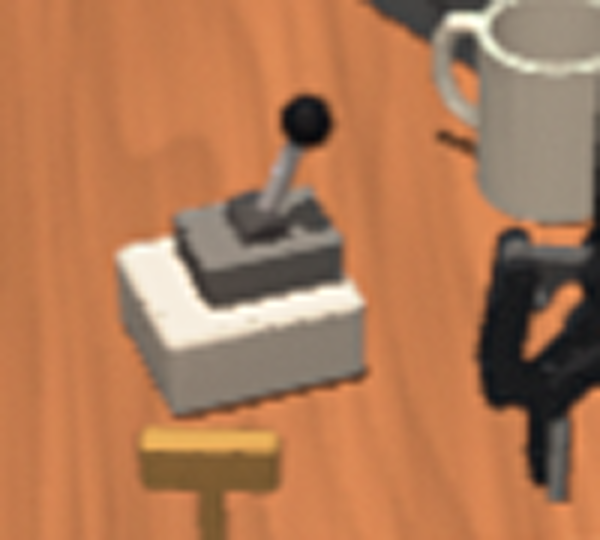

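View pics/c_tog.png

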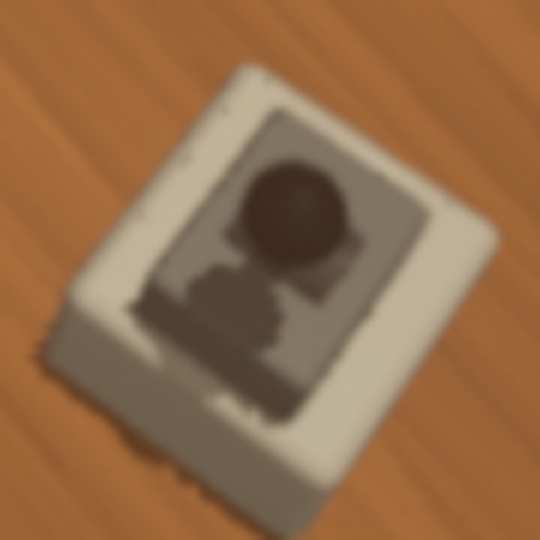

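View pics/s_tr.png

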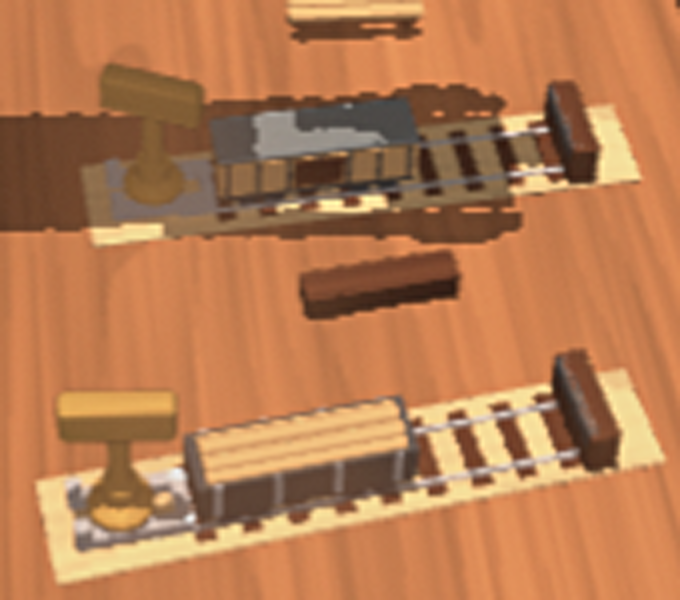

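View pics/c_tr.png

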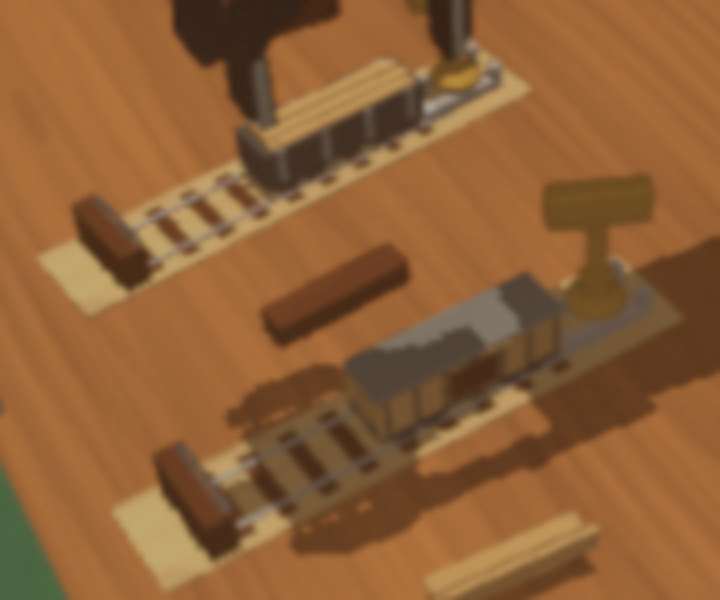

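The middle vehicle has wooden sides and a grey roof, so it is the van, and the railcar is absent. The lever ball is at about side (291,130) and scene (459,395). Now I'll measure.

Run:
```python
from h import *
a=snap('side');b=snap('scene');w=snap('wrist')
f=lambda x,y,k,ox,oy:(x/k+ox,y/k+oy)
S=lambda x,y:f(x,y,6,240,110); C=lambda x,y:f(x,y,6,410,360)
print('tip',tri([a,b],[S(306,121),C(294,212)]).round(4))
print('lever base',tri([a,b],[S(262,222),C(290,262)]).round(4))
print('boxtop scene',onz(b,[C(252,68),C(495,235),C(325,488),C(72,298)],.045).round(4).tolist())
print('boxtop side',onz(a,[S(120,255),S(185,348),S(363,305)],.045).round(4).tolist())
T=lambda x,y:f(x,y,4,250,230); U=lambda x,y:f(x,y,4,170,180)
print('van roof side',onz(a,[T(210,118),T(408,98),T(415,140),T(218,165)],.044).round(4).tolist())
print('van roof wrist',onz(w,[(198,205),(333,197),(335,243),(198,253)],.044).round(4).tolist())
print('buffer B top wrist',onz(w,[(429,179),(454,177),(455,243),(430,244)],.03).round(4).tolist())
print('plate B wrist',onz(w,[(128,193),(476,171),(473,236)],.0).round(4).tolist())
print('bar B', tri([a,b],[T(152,90),U(600,197)]).round(4), tri([a,w],[T(152,95),(134,250)]).round(4))
print('bar C side', onz(a,[T(118,400),T(60,402),T(178,402)],.099).round(4).tolist())
print('plate C side',onz(a,[T(40,485),T(60,582),T(625,370),T(663,460)],0).round(4).tolist())
print('buf C side',onz(a,[T(556,355),T(582,352),T(616,432),T(595,440)],.03).round(4).tolist())
print('wag top side',onz(a,[T(190,435),T(400,398),T(412,432),T(203,485)],.042).round(4).tolist())
print('button',tri([a,b],[(320,408),(320,408)]).round(4), onz(a,[(320,410)],.06))
```

```text
tip [0.5225 0.4231 0.121 ]
lever base [0.5014 0.4206 0.0673]
boxtop scene [[0.4552, 0.3657, 0.045], [0.435, 0.4417, 0.045], [0.527, 0.4667, 0.045], [0.5474, 0.3905, 0.045]]
boxtop side [[0.4333, 0.4318, 0.045], [0.46, 0.356, 0.045], [0.5452, 0.3819, 0.045]]
van roof side [[0.5144, -0.0037, 0.044], [0.6329, 0.0015, 0.044], [0.6317, -0.0329, 0.044], [0.5155, -0.0416, 0.044]]
van roof wrist [[0.5194, 0.0043, 0.044], [0.6333, 0.011, 0.044], [0.6353, -0.0293, 0.044], [0.5155, -0.0386, 0.044]]
buffer B top wrist [[0.7163, 0.0242, 0.03], [0.738, 0.0261, 0.03], [0.7446, -0.0337, 0.03], [0.7218, -0.0347, 0.03]]
plate B wrist [[0.4385, 0.0066, 0.0], [0.7682, 0.0274, 0.0], [0.7723, -0.0361, 0.0]]
bar B [ 0.4789 -0.0234  0.0909] [ 0.4795 -0.022   0.0851]
bar C side [[0.4461, -0.2452, 0.099], [0.4176, -0.2435, 0.099], [0.4755, -0.2493, 0.099]]
plate C side [[0.4038, -0.221, 0.0], [0.4116, -0.2812, 0.0], [0.7291, -0.1765, 0.0], [0.7358, -0.2377, 0.0]]
buf C side [[0.6853, -0.1856, 0.03], [0.6998, -0.185, 0.03], [0.7064, -0.2388, 0.03], [0.6943, -0.2428, 0.03]]
wag top side [[0.4829, -0.2278, 0.042], [0.5948, -0.215, 0.042], [0.5976, -0.2372, 0.042], [0.4868, -0.2593, 0.042]]
button [ 0.5334  0.0186 -0.6408] [[ 0.50900404 -0.40333428  0.06      ]]
```

The box yaw is 15°, the pivot is near (0.501, 0.419) and the lever tip near (0.5225, 0.423, 0.121). That fits the given lever length. I'll go to the far side of the lever with the fingers shut.

Emit:
send_rows(series=[[[-0.1, 0.5, 0, 0, 0, 0.15, 1], [-0.2, 1, 0, 0, 0, 0.333, 1], [-0.237, 1, 0, 0, 0, 0.333, 1], [-0.237, 1, 0, 0, 0, 0.333, 1], [-0.237, 1, 0, 0, 0, 0.333, 1], [-0.237, 1, 0, 0, 0, 0.333, 1], [-0.237, 1, 0, 0, 0, 0.333, 1], [-0.237, 1, 0, 0, 0, 0.333, 1], [-0.237, 1, 0, 0, 0, 0.333, 1], [-0.237, 1, 0, 0, 0, 0.333, 1]]])

```text
time_s: 1.23
tcp_pos: [0.5533, 0.3009, 0.231]
ee_rot: [1.909, 2.494, -0.001]
wrist_force: [-0.2, -0.4, 0.3]
gripper_width: -0.001
```

Run:
```python
from h import *
w=snap('wrist','w1'); a=snap('side'); b=snap('scene','b1')
```

```text
(no output)
```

View pics/w1.png

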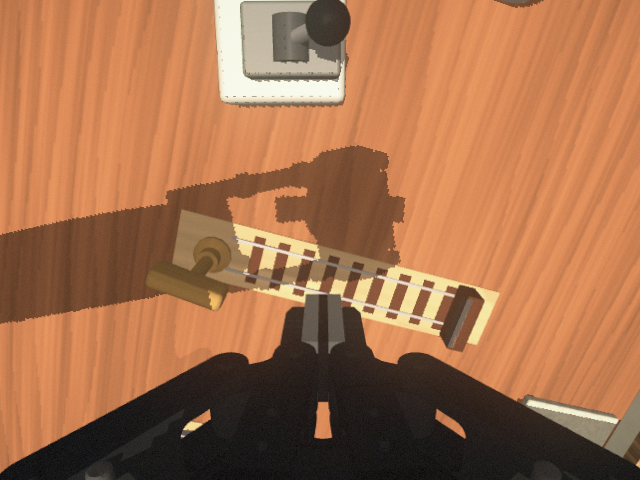

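View pics/b1.png

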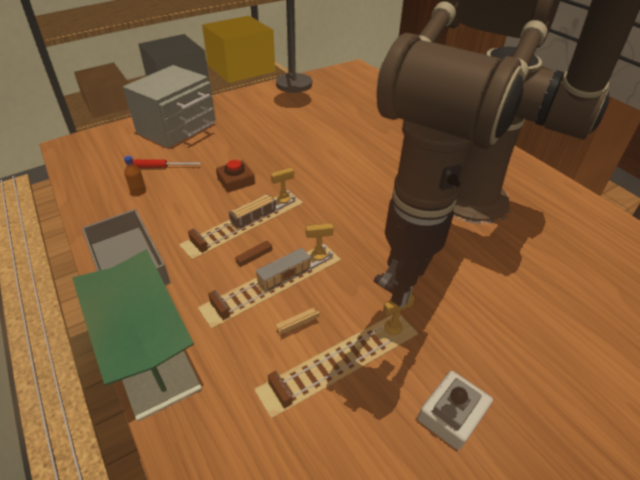

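The ball is at wrist pixel (328,22), and the box edges are aligned with the tool. I'll move to beyond the lever, then go down.

Emit:
send_rows(series=[[[0.01, 0.15, 0, 0, 0, 0, 1], [0.02, 0.3, 0, 0, 0, 0, 1], [0.02, 0.44, 0, 0, 0, 0, 1], [0.02, 0.44, 0, 0, 0, 0, 1], [0.02, 0.44, 0, 0, 0, 0, 1], [0.02, 0.44, -0.1, 0, 0, 0, 1], [0.02, 0.44, -0.2, 0, 0, 0, 1], [0.02, 0.44, -0.3, 0, 0, 0, 1], [0.02, 0.44, -0.41, 0, 0, 0, 1], [0.02, 0.44, -0.41, 0, 0, 0, 1], [0.02, 0.44, -0.41, 0, 0, 0, 1], [0.02, 0.44, -0.41, 0, 0, 0, 1]]])

```text
time_s: 2.38
tcp_pos: [0.5618, 0.4297, 0.1098]
ee_rot: [1.916, 2.488, 0.001]
wrist_force: [-0.2, 0.3, 0.4]
gripper_width: -0.0
```

Run:
```python
from h import *
a=snap('side');crop(a,'s2',240,90,340,200,5)
```

```text
(no output)
```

View pics/s2.png

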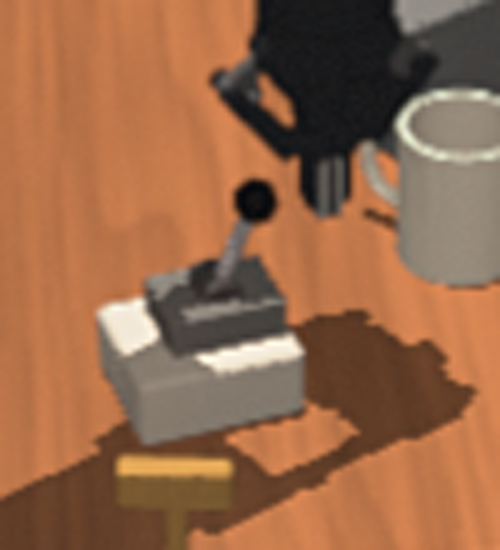

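Emit:
send_rows(series=[[[-0.02, 0.01, 0, 0, 0, 0, 1], [-0.04, 0.007, 0, 0, 0, 0, 1], [-0.06, 0.0, 0, 0, 0, 0, 1], [-0.08, -0.005, 0, 0, 0, 0, 1], [-0.1, -0.01, 0, 0, 0, 0, 1], [-0.12, -0.015, 0, 0, 0, 0, 1], [-0.14, -0.02, 0, 0, 0, 0, 1], [-0.16, -0.025, 0, 0, 0, 0, 1], [-0.18, -0.03, 0, 0, 0, 0, 1], [-0.195, -0.035, 0, 0, 0, 0, 1], [-0.205, -0.038, 0, 0, 0, 0, 1], [-0.21, -0.04, 0, 0, 0, 0, 1]]])

```text
time_s: 3.43
tcp_pos: [0.4983, 0.4182, 0.1103]
ee_rot: [1.915, 2.489, 0.003]
wrist_force: [0.4, 0.5, -0.1]
gripper_width: 0.002
```

Run:
```python
from h import *
a=snap('side');crop(a,'s3',240,90,340,200,5)
```

```text
(no output)
```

View pics/s3.png

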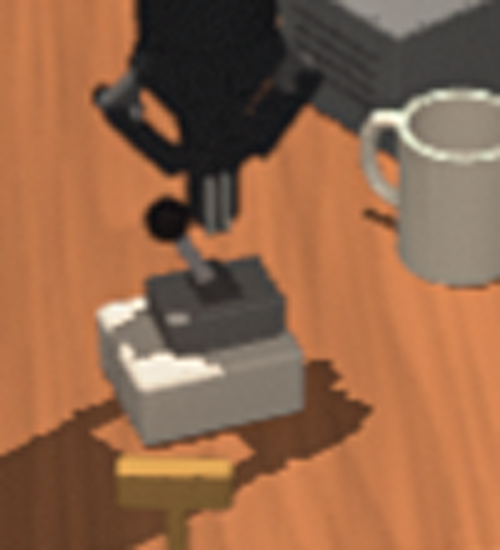

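The lever now leans towards the robot, with the ball at crop (166,218). I'll push a little further to feel for the stop.

Emit:
send_rows(series=[[[-0.01, -0.003, 0, 0, 0, 0, 1], [-0.02, -0.006, 0, 0, 0, 0, 1], [-0.03, -0.009, 0, 0, 0, 0, 1], [-0.03, -0.009, 0, 0, 0, 0, 1]]])

```text
time_s: 3.82
tcp_pos: [0.4947, 0.4172, 0.1119]
ee_rot: [1.91, 2.484, 0.022]
wrist_force: [11.1, 2.9, -4.3]
gripper_width: -0.004
```

Run:
```python
from h import *
a=snap('side');crop(a,'s4',240,90,340,200,5)
b=snap('scene','b4')
```

```text
(no output)
```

View pics/s4.png

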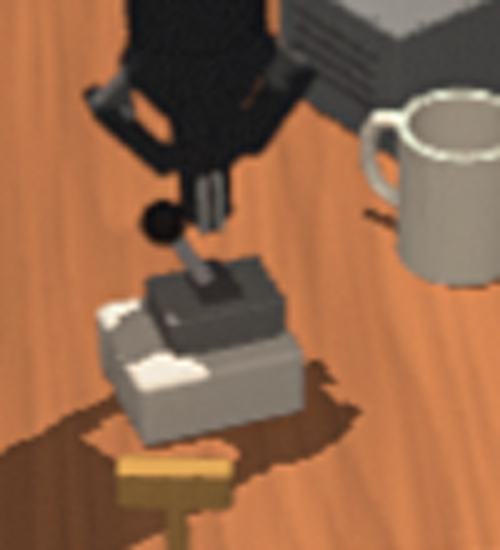

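The stop is felt at 11 N and the lever is off. I'll back off and rise, then go above the van's nut while turning the tool.

Emit:
send_rows(series=[[[0.05, 0.013, 0, 0, 0, 0, 1], [0.1, 0.02, 0.05, 0, 0, 0, 1], [0.1, 0.02, 0.2, 0, 0, 0, 0], [0.1, 0.0, 0.4, 0, 0, 0.1, 0], [0, -0.2, 0.4, 0, 0, 0.25, 0], [0, -0.4, 0.4, 0, 0, 0.4, 0], [0, -0.6, 0.4, 0, 0, 0.5, 0], [-0.05, -0.8, 0.4, 0, 0, 0.65, 0], [-0.05, -1, 0.4, 0, 0, 0.65, 0], [-0.05, -1, 0.4, 0, 0, 0.65, 0], [-0.05, -1, 0.4, 0, 0, 0.65, 0], [-0.05, -1, 0.4, 0, 0, 0.65, 0]]])

```text
time_s: 4.92
tcp_pos: [0.478, 0.1133, 0.2317]
ee_rot: [1.227, 2.889, 0.019]
wrist_force: [0.5, -0.3, -0.6]
gripper_width: 0.998
```

Run:
```python
from h import *
st(); w=snap('wrist','w5'); a=snap('side','a5')
```

```text
{'time_s': 4.9167, 'joints': [0.1383, 0.0413, 1.9468, 0.0097, 1.145, -0.6332], 'joint_velocities': [-0.3925, -0.1285, 0.1245, 0.0579, -0.014, -0.3825], 'joint_efforts': [1.0796, -28.9911, -27.364, -0.1468, 0.0012, 0.0667], 'tcp_pos': [0.478, 0.1133, 0.2317], 'ee_rot': [1.2271, 2.8891, 0.0187], 'wrist_force': [0.4649, -0.3072, -0.563], 'wrist_torque': [-0.0205, 0.0289, 0.0541], 'gripper_width': 0.9978}
```

View pics/w5.png

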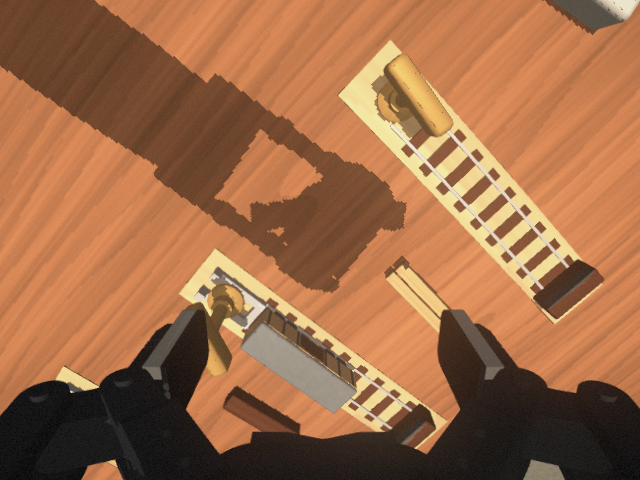

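View pics/a5.png

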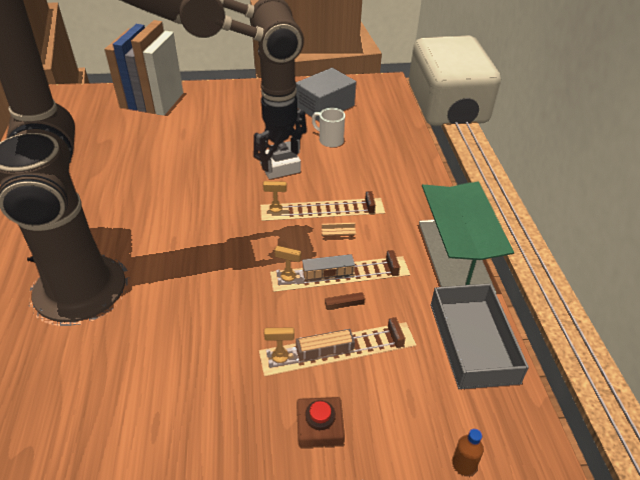

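Yaw is now 44°, and both nuts stand as expected. I'll go above the van's nut with a yaw of about 74°.

Emit:
send_rows(series=[[[0, -0.14, 0, 0, 0, 0.15, 0], [0, -0.28, 0, 0, 0, 0.3, 0], [0, -0.45, 0, 0, 0, 0.45, 0], [0, -0.45, 0, 0, 0, 0.6, 0], [0, -0.45, 0, 0, 0, 0.667, 0], [0, -0.45, 0, 0, 0, 0.667, 0], [0, -0.45, 0, 0, 0, 0.667, 0]]])

```text
time_s: 5.6
tcp_pos: [0.4788, -0.0198, 0.2318]
ee_rot: [-0.444, -3.109, -0.023]
wrist_force: [0.1, 0.5, -0.2]
gripper_width: 1.0
```

Run:
```python
from h import *
st(); w=snap('wrist','w6'); a=snap('side','a6');b=snap('scene','b6')
crop(a,'a6c',250,170,420,380,3.7)
```

```text
{'time_s': 5.6, 'joints': [-0.1421, 0.0226, 1.9661, 0.0161, 1.1542, -1.4356], 'joint_velocities': [0.0219, -0.0021, 0.0038, -0.0047, 0.0003, 0.0], 'joint_efforts': [-0.5504, -28.0984, -27.145, 0.0139, -0.0012, -0.0607], 'tcp_pos': [0.4788, -0.0198, 0.2318], 'ee_rot': [-0.4442, -3.1086, -0.0232], 'wrist_force': [0.1451, 0.4813, -0.1643], 'wrist_torque': [0.036, 0.0079, -0.0602], 'gripper_width': 1.0005}
```

View pics/w6.png

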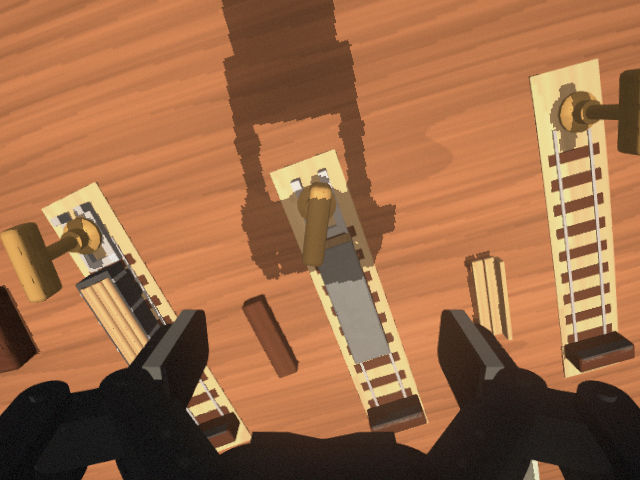

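View pics/a6c.png

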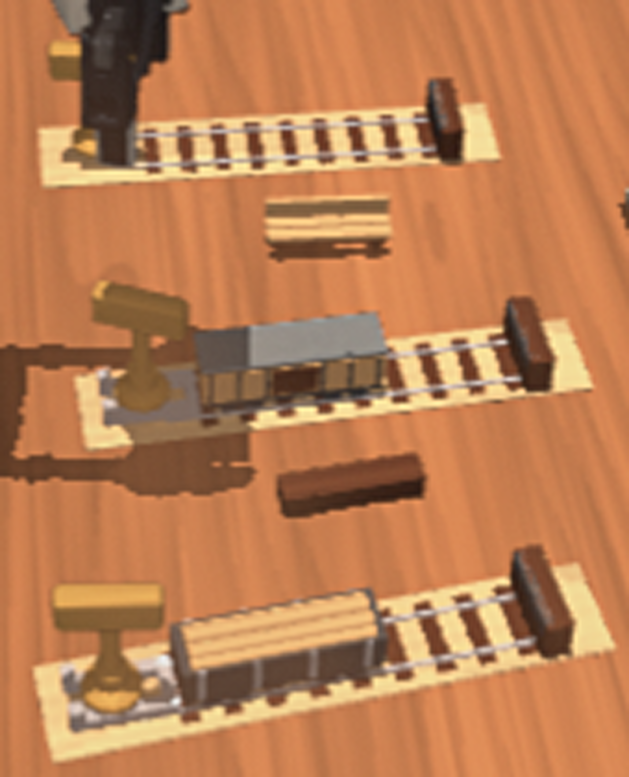

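Run:
```python
from h import *
w=snap('wrist'); crop(w,'w6c',260,140,420,290,5)
```

```text
(no output)
```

View pics/w6c.png

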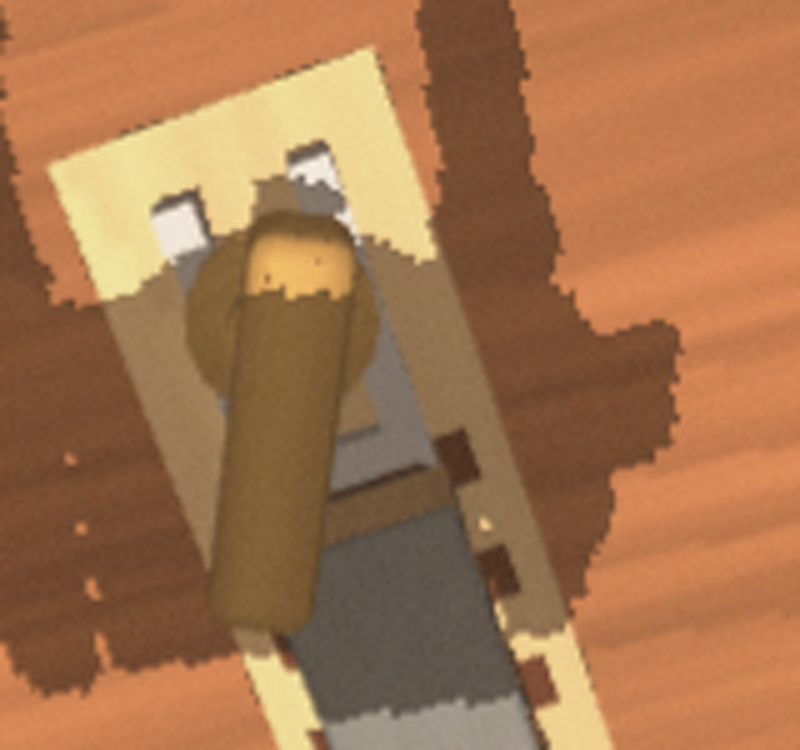

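Run:
```python
from h import *
w=snap('wrist')
f=lambda L:[(x/5+260-.4,y/5+140-.4) for x,y in L]
q=onz(w,f([(248,230),(354,235),(315,625),(212,612)]),.099); print(q.round(4).tolist())
print('centre',q.mean(0).round(4)); d=(q[2]+q[3]-q[0]-q[1])[:2]/2; print('len',np.linalg.norm(d),'ang',np.degrees(np.arctan2(d[1],d[0])),'wid',np.linalg.norm(q[0]-q[1]),np.linalg.norm(q[2]-q[3]))
for z in (.02,.025): print('flange',onz(w,f([(282,318)]),z))
print('plate',onz(w,f([(50,165),(375,47)]),.0).round(4).tolist())
s=w['state']; M=R.from_rotvec(s['ee_rot']).as_matrix(); print(np.round(M,3).tolist(), 'jaw ang',np.degrees(np.arctan2(M[1,1],M[0,1])))
# van
print('roof wrist',onz(w,[(322,249),(350,241),(388,352),(354,362)],.044).round(4).tolist())
print('buf',onz(w,[(368,408),(416,396),(424,422),(372,431)],.03).round(4).tolist())
```

```text
[[0.4482, -0.0178, 0.099], [0.453, -0.0039, 0.099], [0.5068, -0.0251, 0.099], [0.5006, -0.039, 0.099]]
centre [ 0.4772 -0.0215  0.099 ]
len 0.05721583129168855 ang -21.69154733611427 wid 0.014697347528474717 0.015240620318401508
flange [[ 0.47739811 -0.02163077  0.02      ]]
flange [[ 0.47638646 -0.02132558  0.025     ]]
plate [[0.4414, -0.0562, 0.0], [0.4375, 0.0078, 0.0]]
[[-0.961, 0.277, 0.001], [0.277, 0.961, 0.014], [0.003, 0.014, -1.0]] jaw ang 73.90781192316358
roof wrist [[0.513, -0.0266, 0.044], [0.5128, -0.0013, 0.044], [0.6303, 0.0052, 0.044], [0.6316, -0.0288, 0.044]]
buf [[0.7001, -0.0301, 0.03], [0.7002, 0.0215, 0.03], [0.736, 0.023, 0.03], [0.7309, -0.0333, 0.03]]
```

The bar centre is (0.477, -0.0215) at an angle of -21.7°, with a measured length of 57 mm and width of 15 mm, which is plausible. I'll align and descend.

Emit:
send_rows(series=[[[-0.005, -0.006, -0.1, 0, 0, -0.06, 0], [-0.005, -0.006, -0.2, 0, 0, -0.125, 0], [-0.005, -0.006, -0.3, 0, 0, -0.125, 0], [-0.005, -0.006, -0.42, 0, 0, -0.125, 0], [-0.005, -0.006, -0.53, 0, 0, -0.125, 0], [-0.005, -0.006, -0.55, 0, 0, -0.125, 0], [-0.005, -0.006, -0.55, 0, 0, -0.125, 0], [-0.005, -0.006, -0.55, 0, 0, -0.125, 0]]])

```text
time_s: 6.52
tcp_pos: [0.478, -0.0211, 0.0676]
ee_rot: [0.591, 3.085, 0.022]
wrist_force: [-0.6, 0.5, 1.3]
gripper_width: 0.998
```

Emit:
send_rows(series=[[[0, 0, 0, 0, 0, 0, 0.6], [0, 0, 0, 0, 0, 0, 1], [0, 0, 0, 0, 0, 0, 1], [0, 0, 0, 0, 0, 0, 1], [0, 0, 0, 0, 0, 0, 1], [0, 0, 0, 0, 0, 0, 1], [0, 0, 0, 0, 0, 0, 1]]])

```text
time_s: 7.1
tcp_pos: [0.4782, -0.022, 0.0683]
ee_rot: [0.589, 3.085, 0.019]
wrist_force: [-2.8, -3.4, 6.8]
gripper_width: 0.179
```

Run:
```python
from h import *
st(); w=snap('wrist','w7')
```

```text
{'time_s': 7.1, 'joints': [-0.1452, 0.2624, 2.0824, 0.0173, 0.7954, -1.3505], 'joint_velocities': [-0.0008, 0.0015, -0.0001, 0.003, 0.0017, -0.0005], 'joint_efforts': [1.8404, -29.9122, -19.3827, 0.9676, -0.4684, -0.0811], 'tcp_pos': [0.4782, -0.022, 0.0683], 'ee_rot': [0.5895, 3.0848, 0.0195], 'wrist_force': [-2.7579, -3.3804, 6.7587], 'wrist_torque': [-0.8296, 0.4709, -0.0658], 'gripper_width': 0.179}
```

View pics/w7.png

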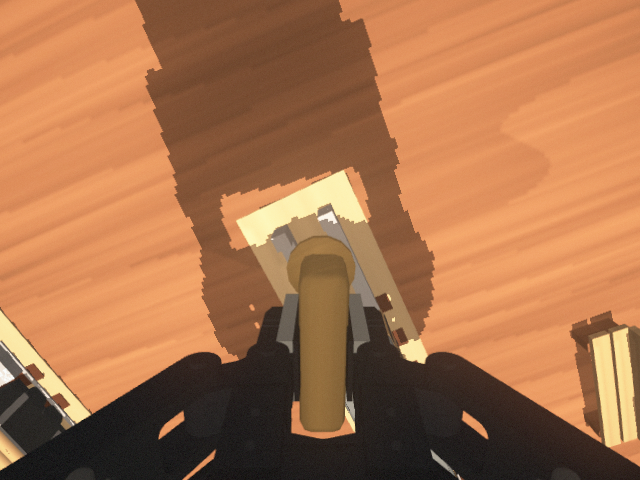

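The bar is seated between the pads with a grip width of about 15 mm. I'll turn it clockwise.

Emit:
send_rows(series=[[[0, 0, 0.001, 0, 0, -0.13, 1], [0, 0, 0.001, 0, 0, -0.26, 1], [0, 0, 0.002, 0, 0, -0.39, 1], [0, 0, 0.003, 0, 0, -0.52, 1], [0, 0, 0.004, 0, 0, -0.65, 1], [0, 0, 0.004, 0, 0, -0.78, 1], [0, 0, 0.005, 0, 0, -0.9, 1], [0, 0, 0.005, 0, 0, -1, 1], [0, 0, 0.005, 0, 0, -1, 1], [0, 0, 0.005, 0, 0, -1, 1]]])

```text
time_s: 7.98
tcp_pos: [0.4786, -0.0218, 0.07]
ee_rot: [1.721, 2.621, 0.019]
wrist_force: [0.3, 0.3, 0.9]
gripper_width: 0.179
```

Run:
```python
from h import *
st(); w=snap('wrist','w8')
```

```text
{'time_s': 7.9833, 'joints': [-0.142, 0.2554, 2.0872, 0.012, 0.7885, -0.5591], 'joint_velocities': [-0.0004, 0.0012, -0.0002, 0.0, -0.0007, -0.0043], 'joint_efforts': [-0.2369, -31.3102, -19.7262, -0.2357, 0.0465, -0.0595], 'tcp_pos': [0.4786, -0.0218, 0.07], 'ee_rot': [1.7212, 2.6211, 0.0191], 'wrist_force': [0.2691, 0.2651, 0.9276], 'wrist_torque': [0.0902, -0.0484, -0.0682], 'gripper_width': 0.1793}
```

View pics/w8.png

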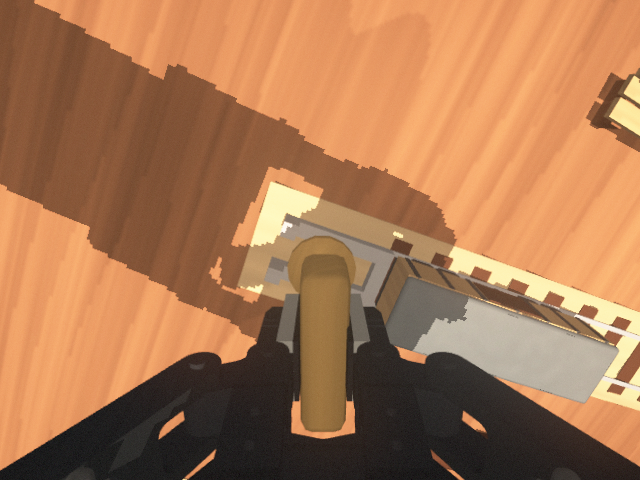

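The bar turned with the tool and is still held. I'll continue.

Emit:
send_rows(series=[[[0, 0, 0.001, 0, 0, -0.13, 1], [0, 0, 0.001, 0, 0, -0.26, 1], [0, 0, 0.002, 0, 0, -0.39, 1], [0, 0, 0.003, 0, 0, -0.52, 1], [0, 0, 0.004, 0, 0, -0.65, 1], [0, 0, 0.004, 0, 0, -0.78, 1], [0, 0, 0.005, 0, 0, -0.9, 1], [0, 0, 0.005, 0, 0, -1, 1], [0, 0, 0.005, 0, 0, -1, 1], [0, 0, 0.005, 0, 0, -1, 1]]])

```text
time_s: 8.87
tcp_pos: [0.4793, -0.0218, 0.0716]
ee_rot: [2.587, 1.763, 0.016]
wrist_force: [2.9, -0.6, -0.7]
gripper_width: 0.179
```

Emit:
send_rows(series=[[[0, 0, 0.001, 0, 0, -0.13, 1], [0, 0, 0.001, 0, 0, -0.26, 1], [0, 0, 0.002, 0, 0, -0.39, 1], [0, 0, 0.003, 0, 0, -0.52, 1], [0, 0, 0.004, 0, 0, -0.65, 1], [0, 0, 0.004, 0, 0, -0.78, 1], [0, 0, 0.005, 0, 0, -0.9, 1], [0, 0, 0.005, 0, 0, -1, 1], [0, 0, 0.005, 0, 0, -1, 1], [0, 0, 0.005, 0, 0, -1, 1]]])

```text
time_s: 9.7
tcp_pos: [0.4798, -0.0221, 0.0731]
ee_rot: [3.06, 0.643, 0.01]
wrist_force: [1.8, -1.4, -1.4]
gripper_width: 0.173
```

Run:
```python
from h import *
st(); w=snap('wrist','w9');b=snap('side','a9')
```

```text
{'time_s': 9.7, 'joints': [-0.1291, 0.2523, 2.0824, -0.0164, 0.796, 1.039], 'joint_velocities': [0.0005, -0.0021, 0.0032, 0.0009, -0.0002, 0.0033], 'joint_efforts': [0.9837, -31.9101, -19.3091, 0.2054, 0.7099, -0.0711], 'tcp_pos': [0.4798, -0.0221, 0.0731], 'ee_rot': [3.0601, 0.6429, 0.0101], 'wrist_force': [1.792, -1.4365, -1.3519], 'wrist_torque': [-0.2615, -0.3497, -0.1604], 'gripper_width': 0.1733}
```

View pics/w9.png

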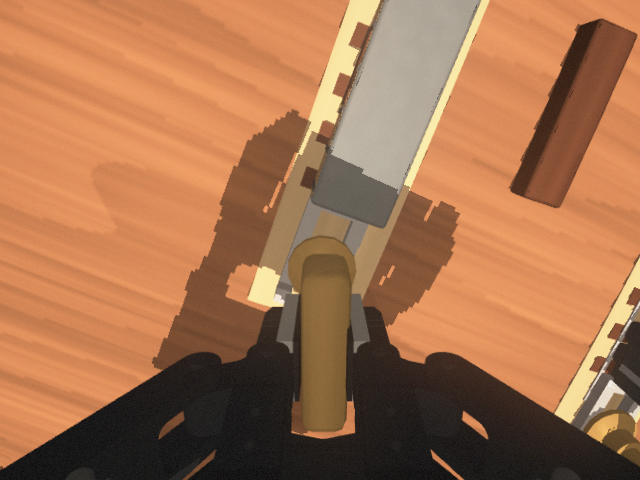

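View pics/a9.png

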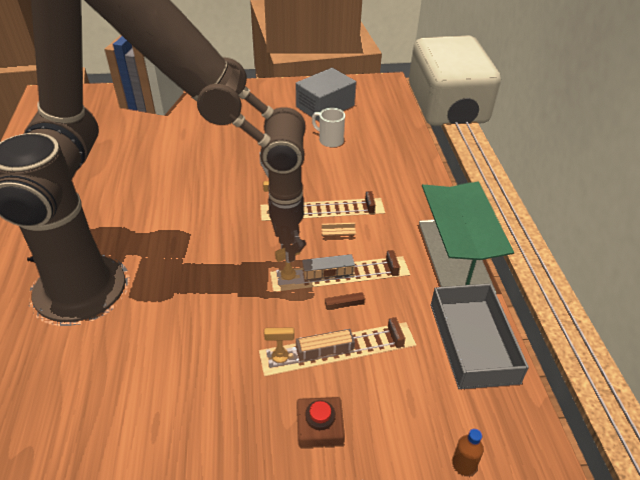

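Turned 2.39 rad and still held. Two more 45° calls, then a small one.

Emit:
send_rows(series=[[[0, 0, 0.001, 0, 0, -0.13, 1], [0, 0, 0.001, 0, 0, -0.26, 1], [0, 0, 0.002, 0, 0, -0.39, 1], [0, 0, 0.003, 0, 0, -0.52, 1], [0, 0, 0.004, 0, 0, -0.65, 1], [0, 0, 0.004, 0, 0, -0.78, 1], [0, 0, 0.005, 0, 0, -0.9, 1], [0, 0, 0.005, 0, 0, -1, 1], [0, 0, 0.005, 0, 0, -1, 1], [0, 0, 0.005, 0, 0, -1, 1]]])

```text
time_s: 10.63
tcp_pos: [0.4799, -0.0227, 0.0747]
ee_rot: [3.072, -0.573, 0.001]
wrist_force: [2.0, -4.5, -0.2]
gripper_width: 0.179
```

Emit:
send_rows(series=[[[0, 0, 0.001, 0, 0, -0.13, 1], [0, 0, 0.001, 0, 0, -0.26, 1], [0, 0, 0.002, 0, 0, -0.39, 1], [0, 0, 0.003, 0, 0, -0.52, 1], [0, 0, 0.004, 0, 0, -0.65, 1], [0, 0, 0.004, 0, 0, -0.78, 1], [0, 0, 0.005, 0, 0, -0.9, 1], [0, 0, 0.005, 0, 0, -1, 1], [0, 0, 0.005, 0, 0, -1, 1], [0, 0, 0.005, 0, 0, -1, 1]]])

```text
time_s: 11.47
tcp_pos: [0.4796, -0.023, 0.0762]
ee_rot: [2.622, -1.701, -0.009]
wrist_force: [0.4, -4.8, 1.5]
gripper_width: 0.18
```

Emit:
send_rows(series=[[[0, 0, 0.001, 0, 0, -0.1, 1], [0, 0, 0.001, 0, 0, -0.2, 1], [0, 0, 0.001, 0, 0, -0.2, 1], [0, 0, 0.001, 0, 0, -0.2, 1]]])

```text
time_s: 11.8
tcp_pos: [0.4795, -0.0232, 0.0766]
ee_rot: [2.484, -1.897, -0.011]
wrist_force: [-1.3, -5.0, 1.0]
gripper_width: 0.177
```

Run:
```python
from h import *
st(); w=snap('wrist','w10');b=snap('side'); crop(b,'a10',250,230,420,380,4)
```

```text
{'time_s': 11.8, 'joints': [-0.1321, 0.259, 2.0638, -0.0142, 0.833, 2.753], 'joint_velocities': [-0.0005, -0.0008, -0.0008, -0.0006, 0.0001, 0.0053], 'joint_efforts': [1.9215, -31.779, -19.8203, 0.7523, 0.5151, -0.0763], 'tcp_pos': [0.4795, -0.0232, 0.0766], 'ee_rot': [2.4837, -1.8972, -0.0111], 'wrist_force': [-1.2645, -4.982, 0.9748], 'wrist_torque': [-0.7009, -0.2486, -0.1137], 'gripper_width': 0.1768}
```

View pics/w10.png

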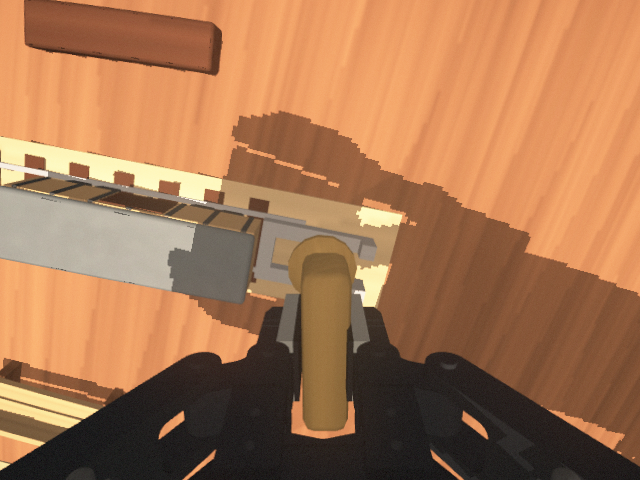

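View pics/a10.png

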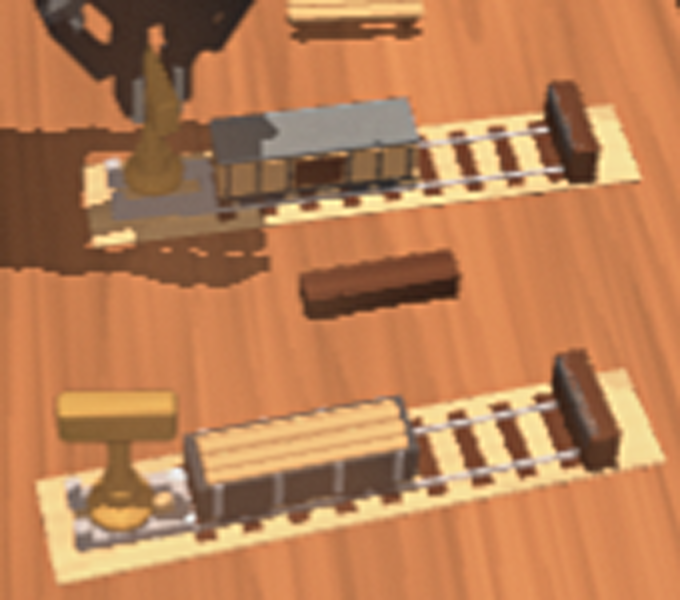

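The nut has turned 4.10 rad and risen 8.3 mm. I'll release, rise and rotate back towards the van grasp.

Emit:
send_rows(series=[[[0, 0, 0, 0, 0, 0, 0.3], [0, 0, 0, 0, 0, 0, 0], [0, 0, 0, 0, 0, 0, 0], [0, 0, 0, 0, 0, 0, 0], [0, 0, 0.1, 0, 0, 0, 0], [0, 0, 0.2, 0, 0, 0, 0], [0, 0, 0.35, 0, 0, 0.1, 0], [0, 0, 0.5, 0, 0, 0.25, 0], [0, 0, 0.5, 0, 0, 0.4, 0], [0, 0, 0.5, 0, 0, 0.55, 0], [0, 0, 0.5, 0, 0, 0.7, 0], [0, 0, 0.5, 0, 0, 0.85, 0], [0, 0, 0.5, 0, 0, 1, 0], [0, 0, 0.5, 0, 0, 1, 0], [0, 0, 0.5, 0, 0, 1, 0]]])

```text
time_s: 13.15
tcp_pos: [0.4792, -0.0228, 0.2264]
ee_rot: [3.018, -0.807, -0.002]
wrist_force: [-0.2, -0.6, 0.7]
gripper_width: 0.997
```

Emit:
send_rows(series=[[[0.1, 0, 0, 0, 0, 0.15, 0.4], [0.2, 0, 0, 0, 0, 0.3, 0.4], [0.28, 0, 0, 0, 0, 0.45, 0.4], [0.28, 0, 0, 0, 0, 0.6, 0.4], [0.28, 0, 0, 0, 0, 0.75, 0.4], [0.28, 0, 0, 0, 0, 0.75, 0.4], [0.28, 0, 0, 0, 0, 0.75, 0.4], [0.28, 0, 0, 0, 0, 0.75, 0.4]]])

```text
time_s: 13.82
tcp_pos: [0.5629, -0.0228, 0.2262]
ee_rot: [3.123, 0.098, 0.006]
wrist_force: [-0.5, 0.3, -0.3]
gripper_width: 0.599
```

Run:
```python
from h import *
st(); w=snap('wrist','w11');b=snap('side'); crop(b,'a11',250,230,420,380,4)
M=R.from_rotvec(manip.get_state()['ee_rot']).as_matrix(); print('jaw',np.degrees(np.arctan2(M[1,1],M[0,1])),M[:,2])
```

```text
{'time_s': 13.8167, 'joints': [-0.1086, 0.1925, 1.7894, -0.0176, 1.1539, 1.4066], 'joint_velocities': [-0.0006, -0.0049, 0.0024, 0.001, -0.0017, -0.0154], 'joint_efforts': [0.0039, -35.7561, -27.2228, -0.0578, -0.0281, 0.0116], 'tcp_pos': [0.5629, -0.0228, 0.2262], 'ee_rot': [3.1233, 0.098, 0.0056], 'wrist_force': [-0.545, 0.26, -0.3161], 'wrist_torque': [-0.0001, -0.0019, 0.0266], 'gripper_width': 0.5988}
jaw -86.3316309965366 [ 0.00458737 -0.01674855 -0.99984921]
```

View pics/w11.png

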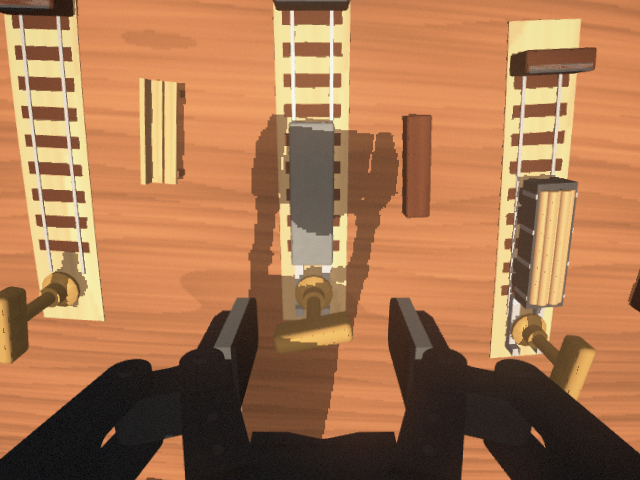

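View pics/a11.png

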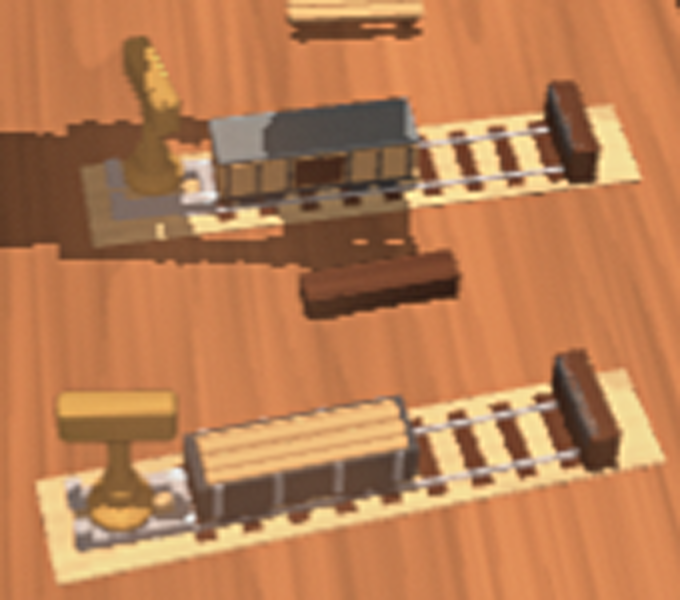

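The van sits at wrist pixels (289–334, 122–264), upright in the image, so the tool is aligned with the track. Now for the measurement.

Run:
```python
from h import *
w=snap('wrist');a=snap('side'); crop(w,'w11c',260,0,370,300,2.6)
q=onz(w,[(289,122),(334,122),(332,264),(291,264)],.044); print(q.round(4).tolist()); c=q.mean(0); print('van c',c, 'ang', np.degrees(np.arctan2(*( (q[0]+q[1]-q[2]-q[3])[[1,0]]))))
q=onz(w,[(280,100),(348,100),(350,20),(278,20)],0.0); print('plate edge',q.round(4).tolist())
T=lambda x,y:(x/4+250,y/4+230)
q=onz(a,[T(210,118),T(408,98),T(415,140),T(218,162)],.044);print('side',q.round(4).tolist(),q.mean(0))
q=onz(a,[T(548,85),T(570,82),T(596,145),T(577,150)],.03);print('buf',q.round(4).tolist())
q=onz(a,[T(305,278),T(458,253),T(460,268),T(308,292)],.018);print('sleepers',q.round(4).tolist())
q=onz(a,[(322,228),(355,228)],.034);print('bench',q.round(4).tolist())
```

```text
[[0.6329, 0.0056, 0.044], [0.6351, -0.0295, 0.044], [0.5168, -0.0364, 0.044], [0.5147, -0.0009, 0.044]]
van c [ 0.57487081 -0.01530784  0.044     ] ang 3.250848012991543
plate edge [[0.6504, 0.0171, 0.0], [0.6542, -0.0424, 0.0], [0.7186, -0.0389, 0.0], [0.7146, 0.0213, 0.0]]
side [[0.5144, -0.0037, 0.044], [0.6329, 0.0015, 0.044], [0.6317, -0.0329, 0.044], [0.5157, -0.0393, 0.044]] [ 0.57368314 -0.01859971  0.044     ]
buf [[0.7221, 0.018, 0.03], [0.7359, 0.0192, 0.03], [0.7404, -0.034, 0.03], [0.7284, -0.0369, 0.03]]
sleepers [[0.5583, -0.1088, 0.018], [0.6476, -0.0988, 0.018], [0.6468, -0.11, 0.018], [0.5588, -0.1191, 0.018]]
bench [[0.5744, 0.1108, 0.034], [0.6571, 0.103, 0.034]]
```

View pics/w11c.png

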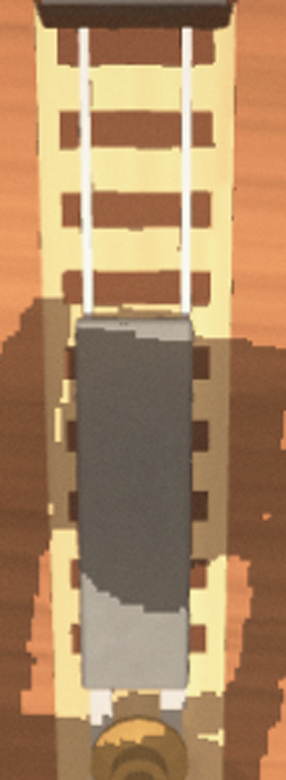

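The van centre is about (0.5745, -0.0165) with a yaw of 3.4°. The home estimate is about (0.663, -0.0115). I'll descend over the van and remove the 1° tool tilt.

Emit:
send_rows(series=[[[0.039, 0.021, -0.1, 0.021, 0.006, 0, 0.4], [0.039, 0.021, -0.2, 0.021, 0.006, 0, 0.4], [0.039, 0.021, -0.3, 0.021, 0.006, 0, 0.4], [0.039, 0.021, -0.4, 0.021, 0.006, 0, 0.4], [0.039, 0.021, -0.5, 0.021, 0.006, 0, 0.4], [0.039, 0.021, -0.55, 0.021, 0.006, 0, 0.4], [0.039, 0.021, -0.55, 0.021, 0.006, 0, 0.4], [0.039, 0.021, -0.55, 0.021, 0.006, 0, 0.4]]])

```text
time_s: 14.68
tcp_pos: [0.574, -0.0165, 0.0608]
ee_rot: [3.14, 0.101, -0.003]
wrist_force: [0.4, -0.2, 1.3]
gripper_width: 0.599
```

Run:
```python
from h import *
st(); w=snap('wrist','w12');b=snap('side'); crop(b,'a12',250,200,420,320,4)
M=R.from_rotvec(manip.get_state()['ee_rot']).as_matrix(); print('jaw',np.degrees(np.arctan2(M[1,1],M[0,1])),M[:,2])
```

```text
{'time_s': 14.6833, 'joints': [-0.1044, 0.4306, 1.859, -0.0004, 0.854, 1.4024], 'joint_velocities': [0.0013, -0.0367, -0.0363, -0.0002, -0.0038, -0.001], 'joint_efforts': [0.0012, -39.1524, -20.4841, -0.0018, 0.0708, 0.0035], 'tcp_pos': [0.574, -0.0165, 0.0608], 'ee_rot': [3.14, 0.1009, -0.0032], 'wrist_force': [0.3635, -0.1609, 1.2517], 'wrist_torque': [0.0191, -0.0084, 0.0079], 'gripper_width': 0.5991}
jaw -86.30123560645735 [ 3.19976356e-03 -6.35485157e-04 -9.99994679e-01]
```

View pics/w12.png

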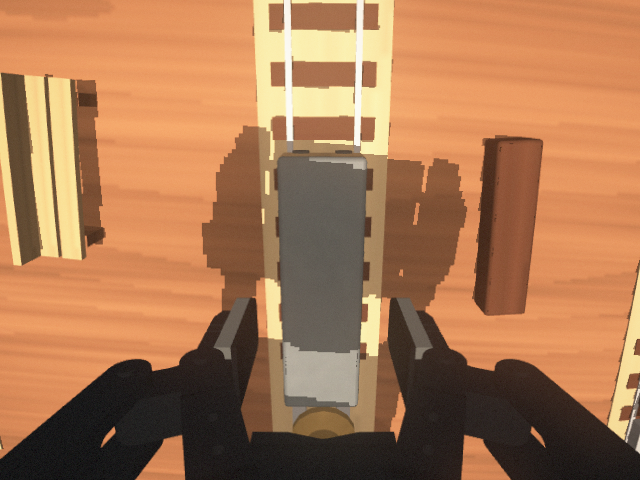

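View pics/a12.png

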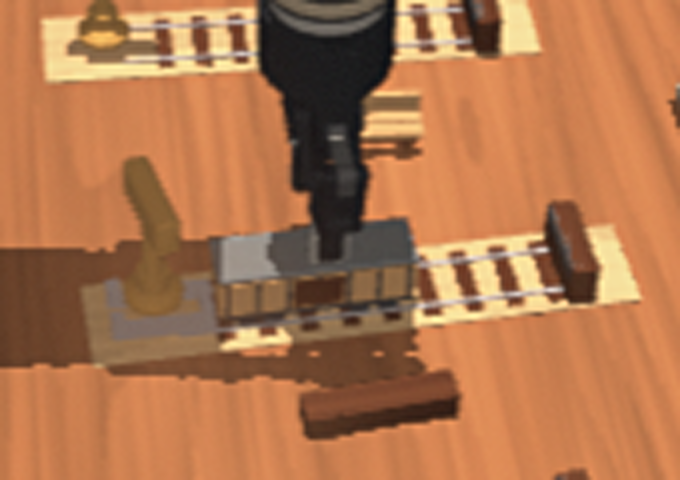

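The van lies midway between the fingers. I'll descend and grip.

Emit:
send_rows(series=[[[0, 0, -0.05, 0, 0, 0, 0.4], [0, 0, -0.1, 0, 0, 0, 0.4], [0, 0, -0.15, 0, 0, 0, 0.4], [0, 0, -0.153, 0, 0, 0, 0.4], [0, 0, -0.153, 0, 0, 0, 0.4]]])

```text
time_s: 15.2
tcp_pos: [0.5769, -0.0168, 0.0182]
ee_rot: [3.139, 0.101, 0.007]
wrist_force: [0.3, 0.5, 0.2]
gripper_width: 0.596
```

Emit:
send_rows(series=[[[0, 0, 0, 0, 0, 0, 0.5], [0, 0, 0, 0, 0, 0, 0.55], [0, 0, 0, 0, 0, 0, 0.6], [0, 0, 0, 0, 0, 0, 0.7], [0, 0, 0, 0, 0, 0, 0.8], [0, 0, 0, 0, 0, 0, 0.8]]])

```text
time_s: 15.7
tcp_pos: [0.5789, -0.0167, 0.0205]
ee_rot: [3.139, 0.101, 0.012]
wrist_force: [-1.3, 1.8, 6.4]
gripper_width: 0.409
```

Run:
```python
from h import *
st(); w=snap('wrist','w13');b=snap('side'); crop(b,'a13',250,200,420,320,4)
```

```text
{'time_s': 15.7, 'joints': [-0.1041, 0.4987, 1.8623, 0.0003, 0.7726, 1.4025], 'joint_velocities': [0.0009, 0.002, 0.0012, -0.0003, 0.0009, -0.0011], 'joint_efforts': [-0.633, -38.3173, -18.4181, -0.3063, -0.3165, -0.038], 'tcp_pos': [0.5789, -0.0167, 0.0205], 'ee_rot': [3.139, 0.1006, 0.0125], 'wrist_force': [-1.289, 1.8267, 6.3819], 'wrist_torque': [0.2691, 0.1621, -0.0184], 'gripper_width': 0.4092}
```

View pics/w13.png

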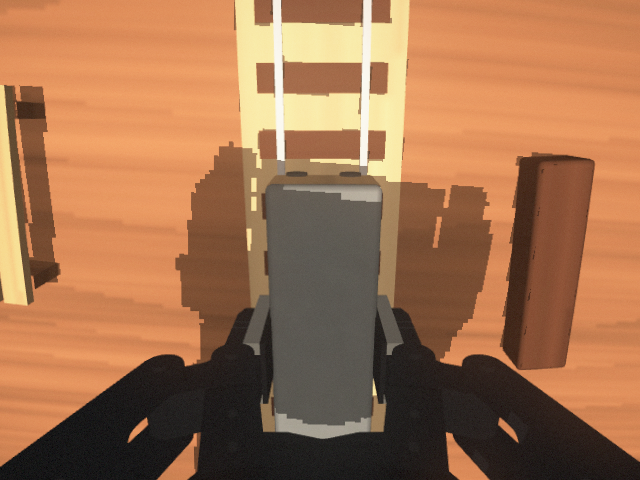

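View pics/a13.png

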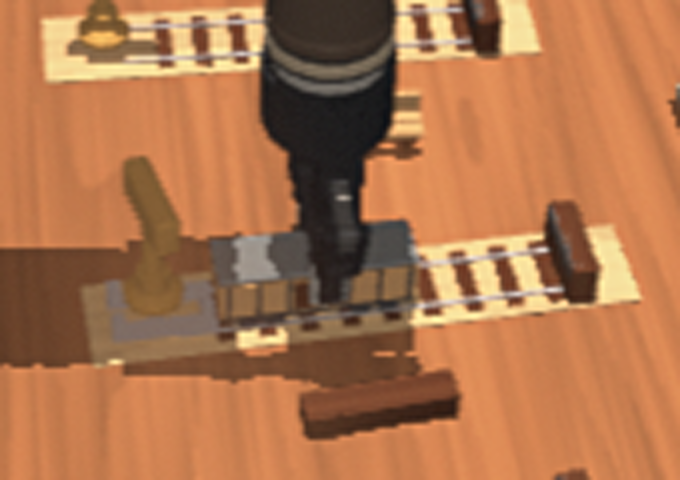

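The van is gripped at 35 mm, centred and level. I'll slide it along the track.

Emit:
send_rows(series=[[[0.01, 0.0006, 0, 0, 0, 0, 0.8], [0.03, 0.0018, 0, 0, 0, 0, 0.8], [0.05, 0.003, 0, 0, 0, 0, 0.8], [0.07, 0.0042, 0, 0, 0, 0, 0.8], [0.09, 0.0054, 0, 0, 0, 0, 0.8], [0.11, 0.0066, 0, 0, 0, 0, 0.8], [0.13, 0.0078, 0, 0, 0, 0, 0.8], [0.15, 0.009, 0, 0, 0, 0, 0.8], [0.17, 0.0102, 0, 0, 0, 0, 0.8], [0.19, 0.0114, 0, 0, 0, 0, 0.8], [0.21, 0.0126, 0, 0, 0, 0, 0.8], [0.23, 0.0138, 0, 0, 0, 0, 0.8], [0.23, 0.0138, 0, 0, 0, 0, 0.8], [0.23, 0.0138, 0, 0, 0, 0, 0.8]]])

```text
time_s: 16.97
tcp_pos: [0.6501, -0.0125, 0.0207]
ee_rot: [3.139, 0.1, 0.02]
wrist_force: [0.9, 0.6, -0.5]
gripper_width: 0.408
```

Run:
```python
from h import *
st(); w=snap('wrist','w14');b=snap('side'); crop(b,'a14',250,200,420,320,4)
```

```text
{'time_s': 16.9667, 'joints': [-0.0864, 0.6008, 1.688, 0.0004, 0.8402, 1.4202], 'joint_velocities': [-0.0014, -0.0081, 0.0134, -0.0021, 0.0115, 0.0002], 'joint_efforts': [-0.0586, -47.0962, -20.8059, -0.0481, 0.3182, -0.0029], 'tcp_pos': [0.6501, -0.0125, 0.0207], 'ee_rot': [3.1388, 0.1004, 0.0197], 'wrist_force': [0.8893, 0.5775, -0.4584], 'wrist_torque': [0.0168, -0.0987, -0.0172], 'gripper_width': 0.4077}
```

View pics/w14.png

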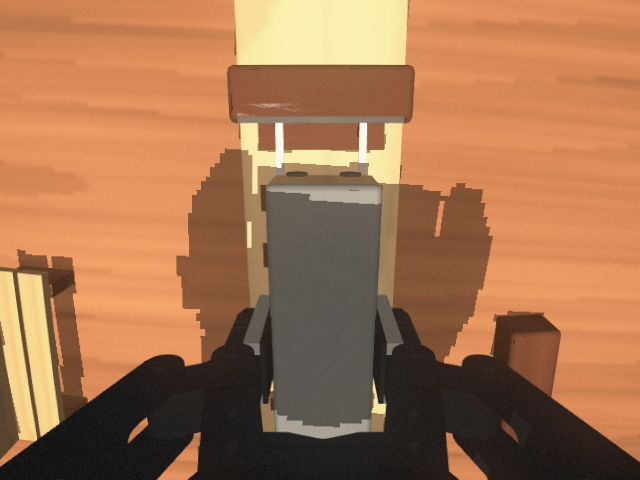

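View pics/a14.png

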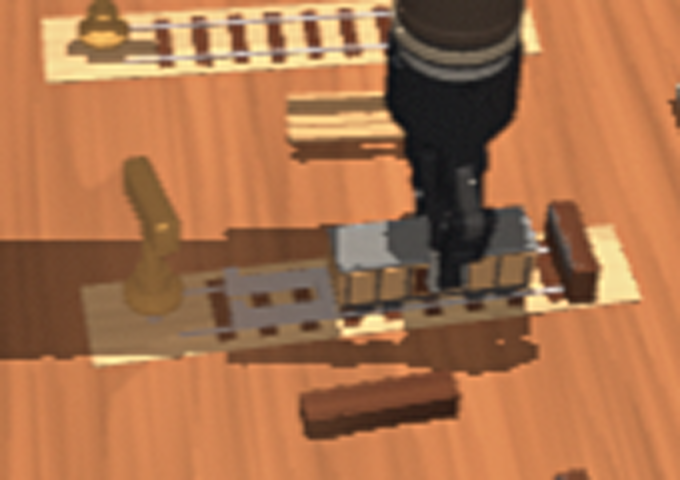

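Run:
```python
from h import *
w=snap('wrist'); crop(w,'w14c',215,50,425,260,3.7); print(w['cx'])
d=np.array([np.cos(np.radians(3.45)),np.sin(np.radians(3.45))]);n=np.array([-d[1],d[0]])
def rep(t,uv,z):
    q=onz(w,uv,z)[:,:2]; print(t,q.round(4).tolist(),'lat',(q@n).round(4),'along',(q@d).round(4))
rep('roof front',[(269,190),(380,190)],.044)
rep('roof rear',[(277,400),(371,400)],.044)
rep('buffer top',[(228,122),(413,122)],.03)
rep('buffer top back',[(230,67),(413,67)],.03)
rep('plate',[(240,150),(402.5,150)],0)
rep('plate2',[(236,20),(407,20)],0)
print('tcp',np.array(w['state']['tcp_pos'][:2])@n,np.array(w['state']['tcp_pos'][:2])@d)
```

```text
322.7331364610209
roof front [[0.7018, 0.0076], [0.704, -0.0258]] lat [-0.0347 -0.0681] along [0.701  0.7011]
roof rear [[0.6263, 0.0029], [0.6284, -0.0308]] lat [-0.0348 -0.0685] along [0.6253 0.6254]
buffer top [[0.7206, 0.0232], [0.7245, -0.0364]] lat [-0.0202 -0.0799] along [0.7207 0.721 ]
buffer top back [[0.7374, 0.0227], [0.7411, -0.0344]] lat [-0.0217 -0.0789] along [0.7374 0.7377]
plate [[0.7095, 0.0251], [0.7137, -0.0401]] lat [-0.0176 -0.0829] along [0.7097 0.71  ]
plate2 [[0.7573, 0.0273], [0.7614, -0.0363]] lat [-0.0183 -0.0821] along [0.7576 0.7579]
tcp -0.05158533260742607 0.6471279404281717
```

View pics/w14c.png

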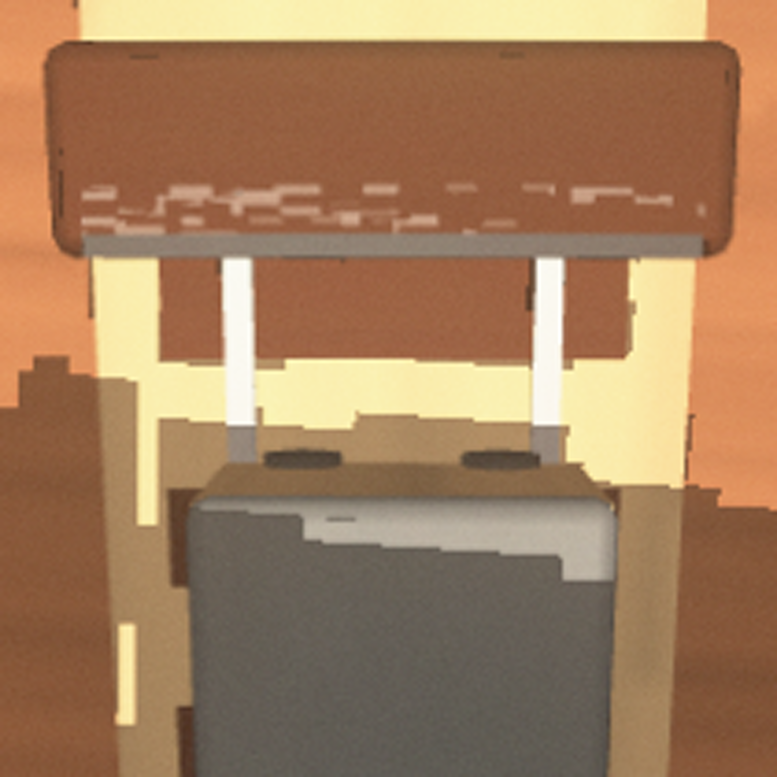

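The van is about 1.2 mm off to the -y side and the remaining gap is about 18 mm. I'll correct the offset and close most of the gap.

Emit:
send_rows(series=[[[0.006, 0.004, 0, 0, 0, 0, 0.8], [0.014, 0.005, 0, 0, 0, 0, 0.8], [0.022, 0.0055, 0, 0, 0, 0, 0.8], [0.03, 0.006, 0, 0, 0, 0, 0.8], [0.038, 0.0065, 0, 0, 0, 0, 0.8], [0.045, 0.007, 0, 0, 0, 0, 0.8], [0.051, 0.0075, 0, 0, 0, 0, 0.8], [0.051, 0.0075, 0, 0, 0, 0, 0.8], [0.051, 0.0075, 0, 0, 0, 0, 0.8]]])

```text
time_s: 17.87
tcp_pos: [0.6646, -0.0102, 0.0205]
ee_rot: [3.139, 0.1, 0.017]
wrist_force: [-1.1, 0.5, 2.5]
gripper_width: 0.405
```

Run:
```python
from h import *
st(); w=snap('wrist'); crop(w,'w15c',215,50,425,260,3.7)
```

```text
{'time_s': 17.8667, 'joints': [-0.081, 0.6234, 1.6492, 0.0004, 0.8579, 1.4256], 'joint_velocities': [0.0008, -0.0003, 0.0016, 0.0007, -0.0041, 0.0007], 'joint_efforts': [-0.1478, -47.6989, -22.3569, -0.0389, -0.6641, 0.021], 'tcp_pos': [0.6646, -0.0102, 0.0205], 'ee_rot': [3.139, 0.1004, 0.0173], 'wrist_force': [-1.094, 0.5246, 2.5018], 'wrist_torque': [0.1025, 0.4699, 0.0164], 'gripper_width': 0.4048}
```

View pics/w15c.png

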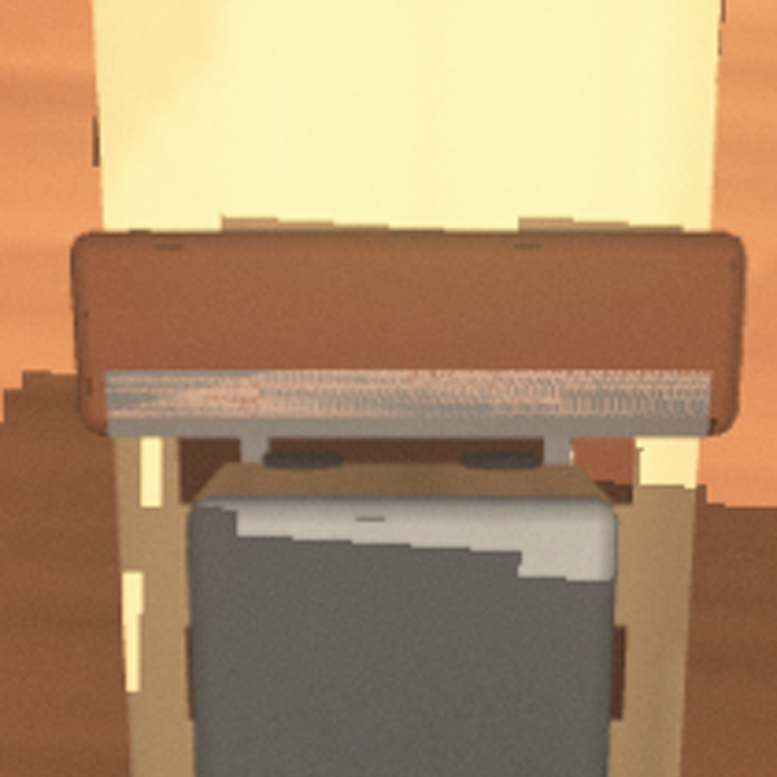

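```bash
cat > lat.py <<'E'
from h import *
d=np.array([np.cos(np.radians(3.45)),np.sin(np.radians(3.45))]);n=np.array([-d[1],d[0]])
def rep(w,t,uv,z):
    q=onz(w,uv,z)[:,:2]; print(t,'lat',(q@n).round(4),(q@n).mean().round(4),'along',(q@d).round(4))
E
python3 - <<'E'
from lat import *
w=snap('wrist'); C=lambda x,y:(x/3.7+215-.37,y/3.7+50-.37)
rep(w,'roof front',[C(190,520),C(612,520)],.044)
rep(w,'roof front',[C(200,770),C(606,770)],.044)
rep(w,'buf',[C(78,400),C(742,400)],.03)
rep(w,'bufface',[C(100,435),C(720,435)],.03)
rep(w,'plate',[C(120,480),C(698,480)],0)
rep(w,'plate2',[C(98,100),C(718,100)],0)
rep(w,'roof front edge',[C(200,497),C(600,497)],.042)
E
```

```text
roof front lat [-0.0323 -0.0667] -0.0495 along [0.7165 0.7167]
roof front lat [-0.0324 -0.0672] -0.0498 along [0.695  0.6951]
buf lat [-0.0207 -0.0799] -0.0503 along [0.7249 0.7252]
bufface lat [-0.0225 -0.0781] -0.0503 along [0.7218 0.7221]
plate lat [-0.0184 -0.0825] -0.0505 along [0.7135 0.7138]
plate2 lat [-0.0179 -0.0823] -0.0501 along [0.7531 0.7534]
roof front edge lat [-0.0329 -0.0659] -0.0494 along [0.7181 0.7183]
```

The offset is now 0.7 mm the other way and the gap is about 3 mm. I'll creep in.

Emit:
send_rows(series=[[[0.003, -0.0015, 0, 0, 0, 0, 0.8], [0.006, -0.0013, 0, 0, 0, 0, 0.8], [0.009, -0.001, 0, 0, 0, 0, 0.8], [0.012, -0.001, 0, 0, 0, 0, 0.8], [0.012, -0.001, 0, 0, 0, 0, 0.8], [0.012, -0.001, 0, 0, 0, 0, 0.8]]])

```text
time_s: 18.47
tcp_pos: [0.6681, -0.0105, 0.0205]
ee_rot: [3.139, 0.1, 0.017]
wrist_force: [-4.6, 0.4, 3.6]
gripper_width: 0.406
```

Run:
```python
from h import *
st(); w=snap('wrist'); crop(w,'w16c',215,50,425,260,3.7)
```

```text
{'time_s': 18.4667, 'joints': [-0.081, 0.6288, 1.6399, 0.0004, 0.8619, 1.4255], 'joint_velocities': [-0.0012, -0.0002, 0.0018, 0.0007, -0.001, 0.001], 'joint_efforts': [-0.0521, -47.2416, -23.1468, 0.0323, -1.3535, 0.0355], 'tcp_pos': [0.6681, -0.0105, 0.0205], 'ee_rot': [3.139, 0.1005, 0.0173], 'wrist_force': [-4.5747, 0.4138, 3.5755], 'wrist_torque': [0.0949, 0.7887, 0.0604], 'gripper_width': 0.406}
```

View pics/w16c.png

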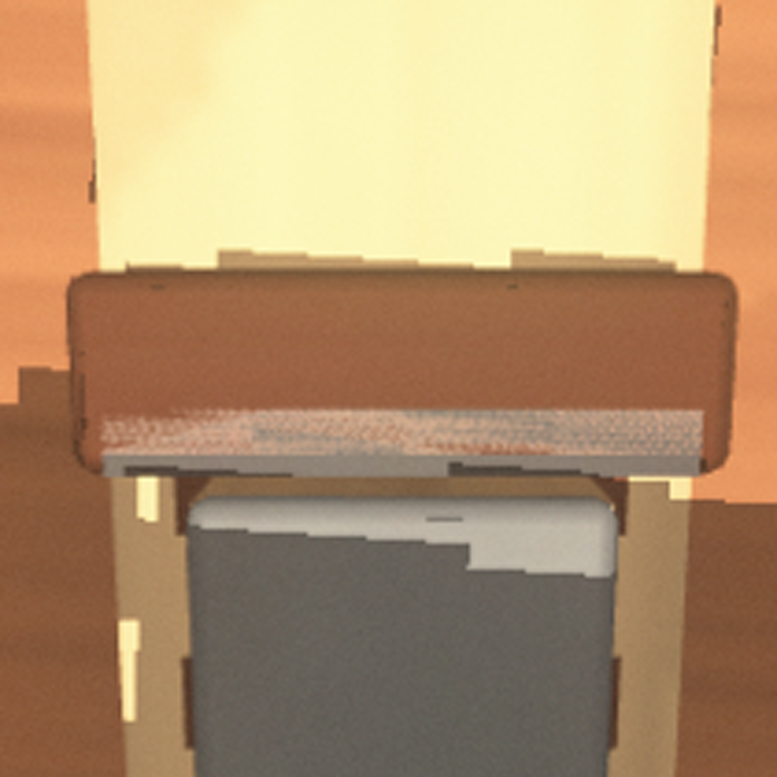

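Emit:
send_rows(series=[[[0.003, 0, 0, 0, 0, 0, 0.8], [0.006, 0, 0, 0, 0, 0, 0.8], [0.006, 0, 0, 0, 0, 0, 0.8], [0.006, 0, 0, 0, 0, 0, 0.8]]])

```text
time_s: 18.85
tcp_pos: [0.6681, -0.0105, 0.0205]
ee_rot: [3.139, 0.101, 0.011]
wrist_force: [-8.2, -0.5, 7.9]
gripper_width: 0.408
```

It is blocked at 8 N with no further motion, and the van centre works out at 0.6617 along the track against 0.6618 expected. The nose is on the buffer. I'll release and rise.

Emit:
send_rows(series=[[[0, 0, 0, 0, 0, 0, 0.8], [0, 0, 0, 0, 0, 0, 0.5], [0, 0, 0, 0, 0, 0, 0.4], [0, 0, 0, 0, 0, 0, 0.4], [0, 0, 0, 0, 0, 0, 0.4], [0, 0, 0.05, 0, 0, 0, 0.4], [0, 0, 0.12, 0, 0, 0, 0.4], [0, 0, 0.25, 0, 0, 0, 0.4], [0, 0, 0.35, 0, 0, 0, 0.4], [-0.05, 0, 0.4, 0, 0, 0, 0.4], [-0.1, 0, 0.4, 0, 0, 0, 0.4], [-0.1, 0, 0.4, 0, 0, 0, 0.4], [-0.1, 0, 0.4, 0, 0, 0, 0.4]]])

```text
time_s: 19.93
tcp_pos: [0.6381, -0.0105, 0.1415]
ee_rot: [3.139, 0.101, 0.013]
wrist_force: [0.1, -0.8, 0.0]
gripper_width: 0.6
```

Run:
```python
from h import *
st(); w=snap('wrist','w17');b=snap('side'); crop(b,'a17',250,170,420,380,3.7)
M=R.from_rotvec(manip.get_state()['ee_rot']).as_matrix(); print('jaw',np.degrees(np.arctan2(M[1,1],M[0,1])),M[:,2])
```

```text
{'time_s': 19.9333, 'joints': [-0.0847, 0.4207, 1.6748, 0.0001, 1.0378, 1.422], 'joint_velocities': [-0.0016, 0.0368, -0.0126, 0.0017, -0.0137, -0.0003], 'joint_efforts': [0.0191, -45.0784, -25.5021, -0.0034, 0.0359, -0.0015], 'tcp_pos': [0.6381, -0.0105, 0.1415], 'ee_rot': [3.1391, 0.1006, 0.0129], 'wrist_force': [0.1048, -0.8361, 0.0212], 'wrist_torque': [0.036, 0.0128, -0.0497], 'gripper_width': 0.5997}
jaw -86.32760767291741 [ 6.99222529e-03 -4.97512091e-04 -9.99975430e-01]
```

View pics/w17.png

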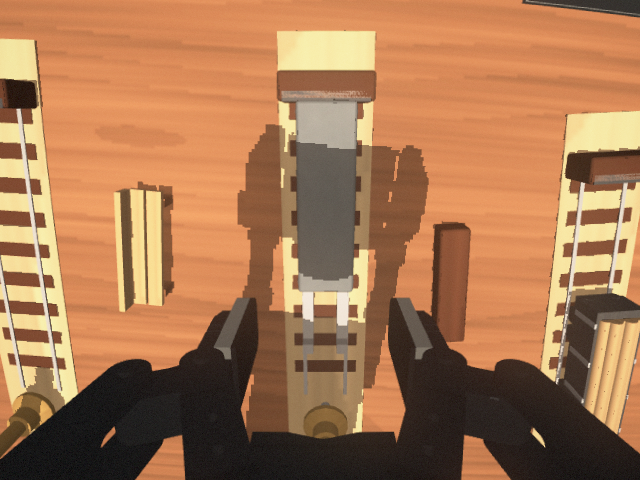

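View pics/a17.png

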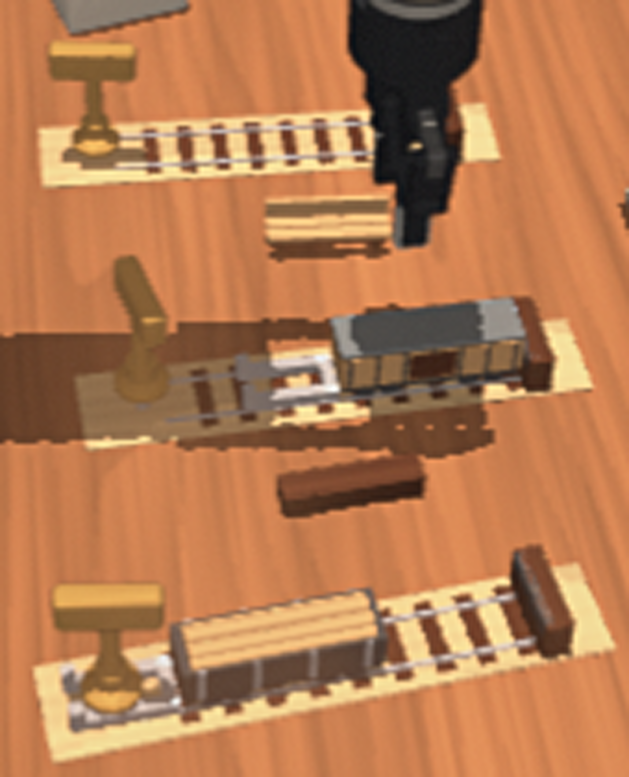

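The van is up against the buffer, straight, and the bystanders haven't moved. Next is the wagon's nut: rise, traverse and turn the tool about 170° counter-clockwise.

Emit:
send_rows(series=[[[0, 0, 0.1, 0, 0, 0.15, 0], [0, -0.05, 0.2, 0, 0, 0.3, 0], [-0.1, -0.15, 0.3, 0, 0, 0.45, 0], [-0.2, -0.3, 0.3, 0, 0, 0.6, 0], [-0.3, -0.45, 0.3, 0, 0, 0.75, 0], [-0.4, -0.6, 0.3, 0, 0, 0.9, 0], [-0.5, -0.7, 0.3, 0, 0, 1, 0], [-0.6, -0.75, 0.3, 0, 0, 1, 0], [-0.64, -0.78, 0.3, 0, 0, 1, 0]]])

```text
time_s: 20.78
tcp_pos: [0.4545, -0.2388, 0.2298]
ee_rot: [-2.86, -1.294, -0.01]
wrist_force: [0.7, -0.8, -0.1]
gripper_width: 1.001
```

Emit:
send_rows(series=[[[0, 0, 0, 0, 0, 0.15, 0], [0, 0, 0, 0, 0, 0.3, 0], [0, 0, 0, 0, 0, 0.45, 0], [0, 0, 0, 0, 0, 0.6, 0], [0, 0, 0, 0, 0, 0.75, 0], [0, 0, 0, 0, 0, 0.9, 0], [0, 0, 0, 0, 0, 1, 0], [0, 0, 0, 0, 0, 1, 0]]])

```text
time_s: 21.45
tcp_pos: [0.4548, -0.239, 0.229]
ee_rot: [-2.144, -2.289, -0.008]
wrist_force: [0.3, -0.8, -0.2]
gripper_width: 1.003
```

Emit:
send_rows(series=[[[0, 0, 0, 0, 0, 0.15, 0], [0, 0, 0, 0, 0, 0.3, 0], [0, 0, 0, 0, 0, 0.45, 0], [0, 0, 0, 0, 0, 0.6, 0], [0, 0, 0, 0, 0, 0.75, 0], [0, 0, 0, 0, 0, 0.9, 0], [0, 0, 0, 0, 0, 1, 0], [0, 0, 0, 0, 0, 1, 0]]])

```text
time_s: 22.12
tcp_pos: [0.4551, -0.2391, 0.2286]
ee_rot: [-1.105, -2.933, -0.004]
wrist_force: [0.2, 0.9, 0.4]
gripper_width: 0.999
```

Run:
```python
from h import *
st()
M=R.from_rotvec(manip.get_state()['ee_rot']).as_matrix(); print('jaw',np.degrees(np.arctan2(M[1,1],M[0,1])),M[:,2])
```

```text
{'time_s': 22.1167, 'joints': [-0.5693, 0.1015, 1.889, 0.0013, 1.1591, -1.4201], 'joint_velocities': [-0.0007, -0.002, 0.0017, 0.0001, -0.0003, 0.1023], 'joint_efforts': [0.0082, -31.7091, -27.0142, -0.0004, 0.037, -0.4657], 'tcp_pos': [0.4551, -0.2391, 0.2286], 'ee_rot': [-1.1049, -2.9328, -0.0044], 'wrist_force': [0.1505, 0.9106, 0.3571], 'wrist_torque': [-0.0564, 0.0162, -0.0337], 'gripper_width': 0.9993}
jaw 48.71396577055361 [-0.00605886  0.00529452 -0.99996763]
```

Yaw is 48.7°. I'll turn another 35°.

Emit:
send_rows(series=[[[-0.03, -0.01, 0, 0, 0, 0.15, 0], [-0.03, -0.01, 0, 0, 0, 0.3, 0], [-0.03, -0.01, 0, 0, 0, 0.45, 0], [-0.03, -0.01, 0, 0, 0, 0.6, 0], [-0.03, -0.01, 0, 0, 0, 0.75, 0], [-0.03, -0.01, 0, 0, 0, 0.78, 0], [-0.03, -0.01, 0, 0, 0, 0.78, 0]]])

```text
time_s: 22.7
tcp_pos: [0.4462, -0.2422, 0.2283]
ee_rot: [-0.175, -3.128, -0.001]
wrist_force: [-0.3, 1.2, -0.4]
gripper_width: 1.003
```

Run:
```python
from h import *
st(); w=snap('wrist','w18'); crop(w,'w18c',240,130,400,280,5)
M=R.from_rotvec(manip.get_state()['ee_rot']).as_matrix(); print('jaw',np.degrees(np.arctan2(M[1,1],M[0,1])),M[:,2])
```

```text
{'time_s': 22.7, 'joints': [-0.5808, 0.0891, 1.9032, -0.004, 1.1569, -2.038], 'joint_velocities': [-0.0013, -0.0021, 0.0006, 0.0005, 0.0019, 0.025], 'joint_efforts': [0.0013, -31.0558, -26.9898, -0.0158, 0.0299, -0.189], 'tcp_pos': [0.4462, -0.2422, 0.2283], 'ee_rot': [-0.1753, -3.1283, -0.0009], 'wrist_force': [-0.3122, 1.2268, -0.3522], 'wrist_torque': [0.0264, -0.0227, -0.0255], 'gripper_width': 1.0031}
jaw 83.57249118062413 [-0.0083178   0.00104406 -0.99996486]
```

View pics/w18.png

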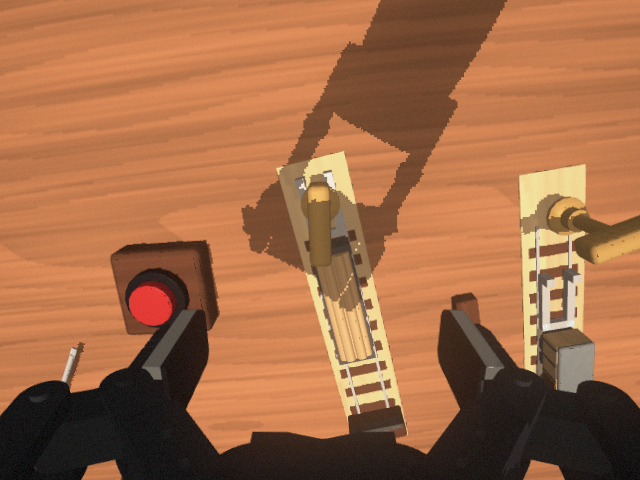

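View pics/w18c.png

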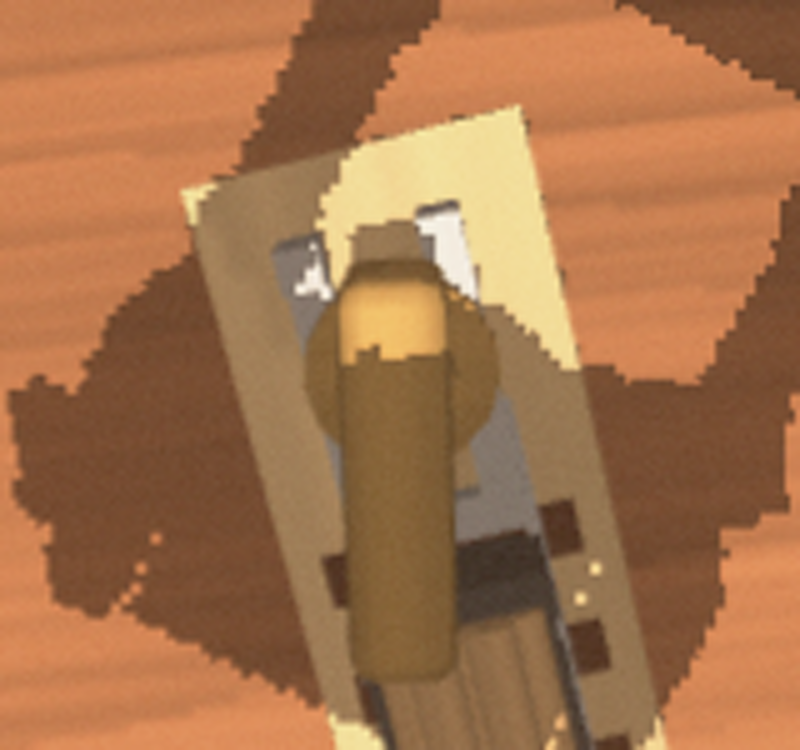

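Run:
```python
from h import *
w=snap('wrist')
f=lambda L:[(x/5+240-.4,y/5+130-.4) for x,y in L]
q=onz(w,f([(341,283),(446,283),(457,675),(350,675)]),.099); print(q.round(4).tolist())
print('centre',q.mean(0).round(4)); d=(q[2]+q[3]-q[0]-q[1])[:2]/2; print('len',np.linalg.norm(d),'ang',np.degrees(np.arctan2(d[1],d[0])),'wid',np.linalg.norm(q[0]-q[1]),np.linalg.norm(q[2]-q[3]))
print('flange',onz(w,f([(402,370)]),.022))
q=onz(w,f([(182,190),(520,105),(660,720)]),0);print('plate',q.round(4).tolist())
b=onz(w,[(150,300)],.06);print(b)
```

```text
[[0.4148, -0.2483, 0.099], [0.4164, -0.234, 0.099], [0.4733, -0.2386, 0.099], [0.4716, -0.254, 0.099]]
centre [ 0.444  -0.2437  0.099 ]
len 0.05713491567084389 ang -5.1181116161350575 wid 0.014371311886441064 0.015517461204335023
flange [[ 0.4435298  -0.24363998  0.022     ]]
plate [[0.4099, -0.2808, 0.0], [0.4016, -0.2173, 0.0], [0.5243, -0.2012, 0.0]]
[[ 0.50302918 -0.3976601   0.06      ]]
```

The bar is at (0.4455, -0.244) with an angle of -5°. I'll descend and grip.

Emit:
send_rows(series=[[[-0.002, -0.006, -0.1, 0, -0.01, 0.03, 0], [-0.002, -0.006, -0.2, 0, -0.01, 0.03, 0], [-0.002, -0.006, -0.3, 0, -0.01, 0.03, 0], [-0.002, -0.006, -0.42, 0, -0.01, 0.03, 0], [-0.002, -0.006, -0.52, 0, -0.01, 0.03, 0], [-0.002, -0.006, -0.538, 0, -0.01, 0.03, 0], [-0.002, -0.006, -0.538, 0, -0.01, 0.03, 0], [-0.002, -0.006, -0.538, 0, -0.01, 0.03, 0], [-0.002, -0.006, -0.538, 0, -0.01, 0.03, 0]]])

```text
time_s: 23.55
tcp_pos: [0.4475, -0.2452, 0.0692]
ee_rot: [0.139, 3.135, -0.002]
wrist_force: [-0.2, 0.1, -0.3]
gripper_width: 1.002
```

Emit:
send_rows(series=[[[0, 0, 0, 0, 0, 0, 0.6], [0, 0, 0, 0, 0, 0, 1], [0, 0, 0, 0, 0, 0, 1], [0, 0, 0, 0, 0, 0, 1], [0, 0, 0, 0, 0, 0, 1], [0, 0, 0, 0, 0, 0, 1], [0, 0, 0, 0, 0, 0, 1]]])

```text
time_s: 24.13
tcp_pos: [0.4476, -0.245, 0.0695]
ee_rot: [0.139, 3.135, -0.002]
wrist_force: [-0.6, 1.8, 3.7]
gripper_width: 0.175
```

Run:
```python
from h import *
st(); w=snap('wrist','w19')
```

```text
{'time_s': 24.1333, 'joints': [-0.5868, 0.3115, 2.011, 0.0012, 0.8158, -2.0699], 'joint_velocities': [0.0014, 0.0003, -0.0018, -0.0018, -0.0004, 0.0015], 'joint_efforts': [-0.7743, -33.2359, -20.3125, -0.2086, -0.3871, 0.1067], 'tcp_pos': [0.4476, -0.245, 0.0695], 'ee_rot': [0.1388, 3.1352, -0.0015], 'wrist_force': [-0.5637, 1.7575, 3.7145], 'wrist_torque': [0.2841, 0.0907, 0.0991], 'gripper_width': 0.1752}
```

View pics/w19.png

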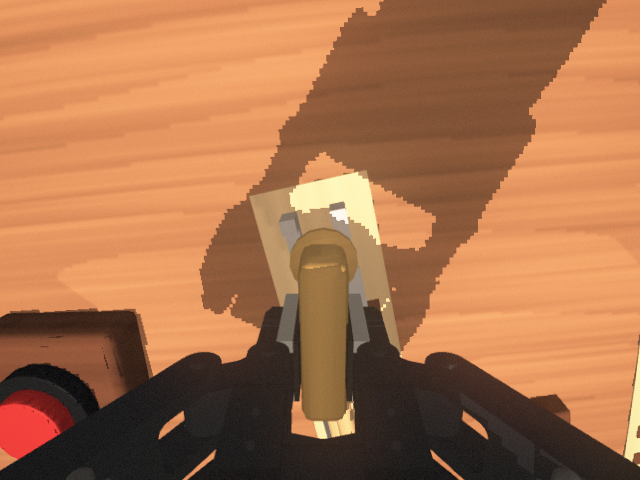

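The bar is gripped at 15 mm. I'll turn it clockwise.

Emit:
send_rows(series=[[[0, 0, 0.001, 0, 0, -0.13, 1], [0, 0, 0.001, 0, 0, -0.26, 1], [0, 0, 0.002, 0, 0, -0.39, 1], [0, 0, 0.003, 0, 0, -0.52, 1], [0, 0, 0.004, 0, 0, -0.65, 1], [0, 0, 0.004, 0, 0, -0.78, 1], [0, 0, 0.005, 0, 0, -0.9, 1], [0, 0, 0.005, 0, 0, -1, 1], [0, 0, 0.005, 0, 0, -1, 1], [0, 0, 0.005, 0, 0, -1, 1]]])

```text
time_s: 25.02
tcp_pos: [0.4469, -0.246, 0.0712]
ee_rot: [1.325, 2.846, -0.007]
wrist_force: [-3.5, -4.4, 3.3]
gripper_width: 0.178
```

Emit:
send_rows(series=[[[0, 0, 0.001, 0, 0, -0.13, 1], [0, 0, 0.001, 0, 0, -0.26, 1], [0, 0, 0.002, 0, 0, -0.39, 1], [0, 0, 0.003, 0, 0, -0.52, 1], [0, 0, 0.004, 0, 0, -0.65, 1], [0, 0, 0.004, 0, 0, -0.78, 1], [0, 0, 0.005, 0, 0, -0.9, 1], [0, 0, 0.005, 0, 0, -1, 1], [0, 0, 0.005, 0, 0, -1, 1], [0, 0, 0.005, 0, 0, -1, 1]]])

```text
time_s: 25.85
tcp_pos: [0.4456, -0.2465, 0.0727]
ee_rot: [-2.311, -2.126, 0.012]
wrist_force: [-5.9, -3.4, 5.0]
gripper_width: 0.175
```

Run:
```python
from h import *
st(); w=snap('wrist','w20'); b=snap('side','a20')
```

```text
{'time_s': 25.85, 'joints': [-0.5866, 0.308, 2.0072, -0.0093, 0.8295, -0.4971], 'joint_velocities': [-0.0011, -0.0019, -0.0019, 0.0001, 0.0005, -0.0048], 'joint_efforts': [2.7381, -32.9802, -21.0891, 1.282, -0.8886, -0.0668], 'tcp_pos': [0.4456, -0.2465, 0.0727], 'ee_rot': [-2.3109, -2.1262, 0.0116], 'wrist_force': [-5.9171, -3.385, 4.9975], 'wrist_torque': [-0.6077, 1.0244, -0.0817], 'gripper_width': 0.1752}
```

View pics/w20.png

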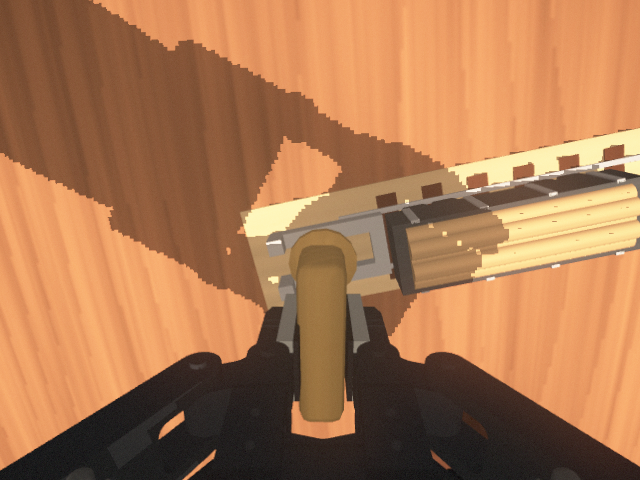

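View pics/a20.png

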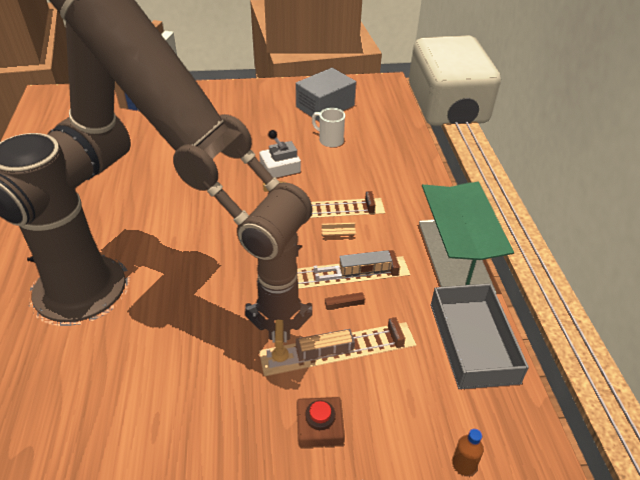

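Emit:
send_rows(series=[[[0, 0, 0.001, 0, 0, -0.13, 1], [0, 0, 0.001, 0, 0, -0.26, 1], [0, 0, 0.002, 0, 0, -0.39, 1], [0, 0, 0.003, 0, 0, -0.52, 1], [0, 0, 0.004, 0, 0, -0.65, 1], [0, 0, 0.004, 0, 0, -0.78, 1], [0, 0, 0.005, 0, 0, -0.9, 1], [0, 0, 0.005, 0, 0, -1, 1], [0, 0, 0.005, 0, 0, -1, 1], [0, 0, 0.005, 0, 0, -1, 1]]])

```text
time_s: 26.78
tcp_pos: [0.4441, -0.2461, 0.0742]
ee_rot: [-2.943, -1.081, 0.014]
wrist_force: [-5.9, -0.3, 5.5]
gripper_width: 0.181
```

Emit:
send_rows(series=[[[0, 0, 0.001, 0, 0, -0.13, 1], [0, 0, 0.001, 0, 0, -0.26, 1], [0, 0, 0.002, 0, 0, -0.39, 1], [0, 0, 0.003, 0, 0, -0.52, 1], [0, 0, 0.004, 0, 0, -0.65, 1], [0, 0, 0.004, 0, 0, -0.78, 1], [0, 0, 0.005, 0, 0, -0.9, 1], [0, 0, 0.005, 0, 0, -1, 1], [0, 0, 0.005, 0, 0, -1, 1], [0, 0, 0.005, 0, 0, -1, 1]]])

```text
time_s: 27.62
tcp_pos: [0.4434, -0.2448, 0.0758]
ee_rot: [-3.127, 0.125, 0.012]
wrist_force: [-2.8, 1.7, 5.0]
gripper_width: 0.176
```

Run:
```python
from h import *
st(); w=snap('wrist','w21')
```

```text
{'time_s': 27.6167, 'joints': [-0.5943, 0.3028, 2.0061, 0.0082, 0.8455, 1.0512], 'joint_velocities': [0.0023, -0.0011, 0.0012, 0.001, 0.0016, -0.0048], 'joint_efforts': [-0.086, -32.4754, -21.3822, 0.0043, -1.0563, -0.0723], 'tcp_pos': [0.4434, -0.2448, 0.0758], 'ee_rot': [-3.1271, 0.1254, 0.0119], 'wrist_force': [-2.7631, 1.7395, 4.9632], 'wrist_torque': [0.2066, 0.544, -0.071], 'gripper_width': 0.1763}
```

View pics/w21.png

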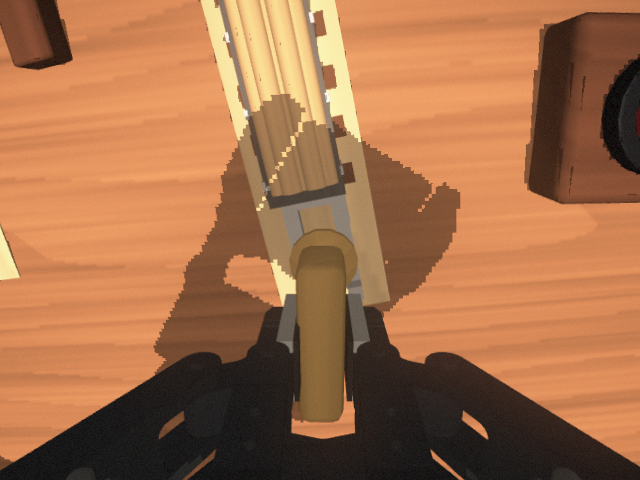

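Emit:
send_rows(series=[[[0, 0, 0.001, 0, 0, -0.13, 1], [0, 0, 0.001, 0, 0, -0.26, 1], [0, 0, 0.002, 0, 0, -0.39, 1], [0, 0, 0.003, 0, 0, -0.52, 1], [0, 0, 0.004, 0, 0, -0.65, 1], [0, 0, 0.004, 0, 0, -0.78, 1], [0, 0, 0.005, 0, 0, -0.9, 1], [0, 0, 0.005, 0, 0, -1, 1], [0, 0, 0.005, 0, 0, -1, 1], [0, 0, 0.005, 0, 0, -1, 1]]])

```text
time_s: 28.5
tcp_pos: [0.4437, -0.2436, 0.0774]
ee_rot: [-2.838, 1.308, 0.005]
wrist_force: [0.1, 4.7, 4.6]
gripper_width: 0.178
```

Emit:
send_rows(series=[[[0, 0, 0.001, 0, 0, -0.13, 1], [0, 0, 0.001, 0, 0, -0.26, 1], [0, 0, 0.002, 0, 0, -0.33, 1], [0, 0, 0.002, 0, 0, -0.33, 1], [0, 0, 0.002, 0, 0, -0.33, 1]]])

```text
time_s: 28.92
tcp_pos: [0.444, -0.2432, 0.0779]
ee_rot: [-2.646, 1.66, 0.001]
wrist_force: [1.3, 3.4, 3.7]
gripper_width: 0.181
```

Run:
```python
from h import *
st(); w=snap('wrist','w22')
```

```text
{'time_s': 28.9167, 'joints': [-0.5981, 0.2922, 2.0149, 0.0235, 0.8361, 2.0775], 'joint_velocities': [-0.0018, 0.0002, -0.0014, -0.0002, -0.0011, 0.0049], 'joint_efforts': [-1.6966, -33.2364, -20.9246, -0.7659, -0.3644, -0.0791], 'tcp_pos': [0.444, -0.2432, 0.0779], 'ee_rot': [-2.6464, 1.6602, 0.0013], 'wrist_force': [1.338, 3.3712, 3.7129], 'wrist_torque': [0.5436, -0.0926, -0.1014], 'gripper_width': 0.1812}
```

View pics/w22.png

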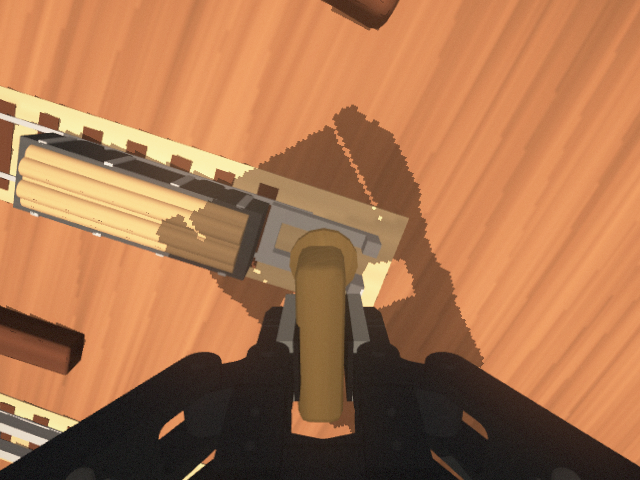

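The nut has turned 4.15 rad. I'll release, rise, rotate by about 72° and move over the wagon.

Emit:
send_rows(series=[[[0, 0, 0, 0, 0, 0, 0.3], [0, 0, 0, 0, 0, 0, 0], [0, 0, 0, 0, 0, 0, 0], [0, 0, 0, 0, 0, 0, 0], [0, 0, 0.1, 0, 0, 0, 0], [0, 0, 0.2, 0, 0, 0, 0], [0, 0, 0.35, 0, 0, 0.1, 0], [0, 0, 0.5, 0, 0, 0.25, 0], [0, 0, 0.5, 0, 0, 0.4, 0], [0, 0, 0.5, 0, 0, 0.55, 0], [0, 0, 0.5, 0, 0, 0.7, 0], [0, 0, 0.5, 0, 0, 0.85, 0], [0, 0, 0.5, 0, 0, 1, 0], [0, 0, 0.5, 0, 0, 1, 0], [0, 0, 0.5, 0, 0, 1, 0]]])

```text
time_s: 30.22
tcp_pos: [0.4438, -0.2434, 0.2278]
ee_rot: [-3.081, 0.526, 0.012]
wrist_force: [-0.1, 0.3, 0.7]
gripper_width: 0.999
```

Emit:
send_rows(series=[[[0.1, 0.02, 0, 0, 0, 0.15, 0.4], [0.2, 0.04, 0, 0, 0, 0.3, 0.4], [0.29, 0.04, 0, 0, 0, 0.45, 0.4], [0.29, 0.04, 0, 0, 0, 0.595, 0.4], [0.29, 0.04, 0, 0, 0, 0.595, 0.4], [0.29, 0.04, 0, 0, 0, 0.595, 0.4], [0.29, 0.04, 0, 0, 0, 0.595, 0.4]]])

```text
time_s: 30.8
tcp_pos: [0.53, -0.2313, 0.2274]
ee_rot: [-3.122, -0.195, 0.019]
wrist_force: [-0.7, 0.0, -0.4]
gripper_width: 0.6
```

Run:
```python
from h import *
st(); w=snap('wrist','w23');b=snap('side'); crop(b,'a23',250,230,420,380,4)
M=R.from_rotvec(manip.get_state()['ee_rot']).as_matrix(); print('jaw',np.degrees(np.arctan2(M[1,1],M[0,1])),M[:,2])
crop(w,'w23c',260,0,390,320,2.4)
```

```text
{'time_s': 30.8, 'joints': [-0.4898, 0.2333, 1.7373, 0.0058, 1.1888, 0.9537], 'joint_velocities': [-0.0033, -0.0106, 0.0036, 0.0018, -0.0002, -0.0162], 'joint_efforts': [0.1804, -37.5796, -27.4524, 0.0311, 0.0517, 0.011], 'tcp_pos': [0.53, -0.2313, 0.2274], 'ee_rot': [-3.1215, -0.1955, 0.0191], 'wrist_force': [-0.7073, 0.0354, -0.3601], 'wrist_torque': [-0.0216, -0.0184, 0.0383], 'gripper_width': 0.6004}
jaw -82.78343209478838 [-0.01240834  0.01283584 -0.99984062]
```

View pics/w23.png

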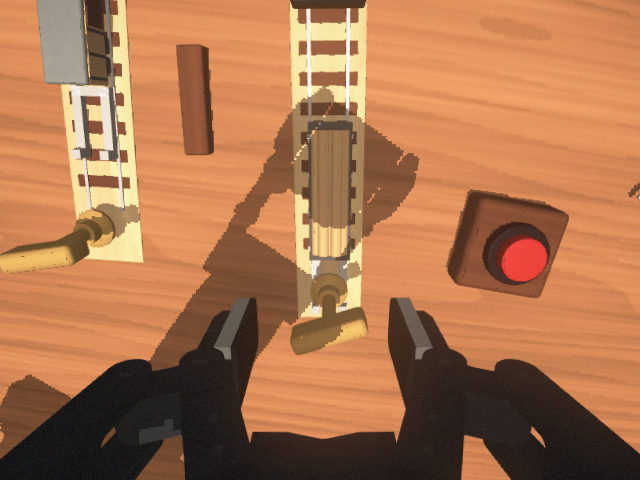

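View pics/w23c.png

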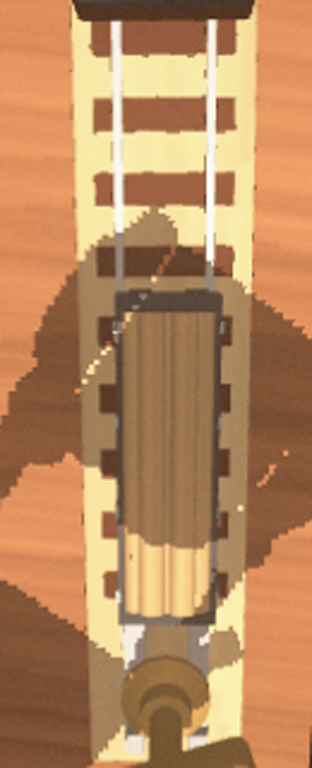

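View pics/a23.png

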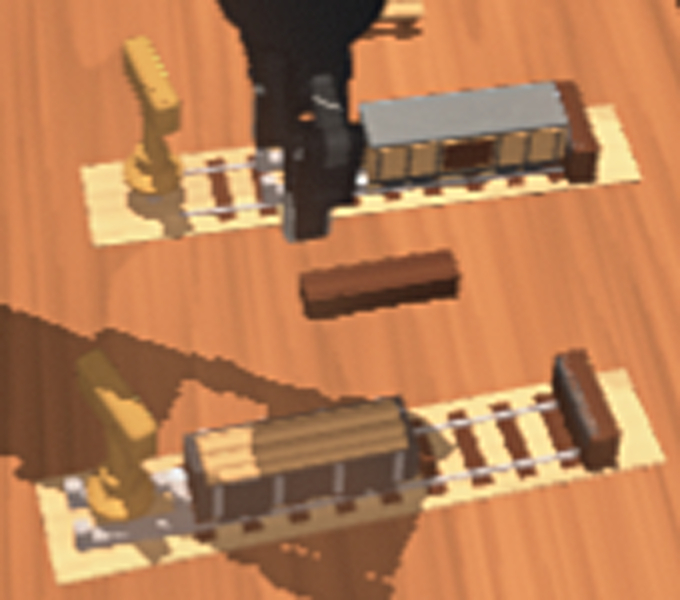

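Run:
```python
from h import *
w=snap('wrist'); C=lambda x,y:(x/2.4+260-.3,y/2.4-.3)
q=onz(w,[C(74,50),C(254,50),C(92,720),C(245,720)],0);print('plate',q.round(4).tolist())
m1=(q[0]+q[1])/2;m2=(q[2]+q[3])/2; print('dir',np.degrees(np.arctan2(m1[1]-m2[1],m1[0]-m2[0])),m1,m2)
a=np.arctan2(m1[1]-m2[1],m1[0]-m2[0]);n=np.array([-np.sin(a),np.cos(a)]);d=np.array([np.cos(a),np.sin(a)])
print('track lat',m1[:2]@n,m2[:2]@n)
q=onz(w,[C(118,294),C(221,294),C(213,618),C(121,618)],.042); print('wagon',q.round(4).tolist(),q.mean(0),'ang',np.degrees(np.arctan2(*((q[0]+q[1]-q[2]-q[3])[[1,0]]))),'lat',q[:,:2]@n,'al',q[:,:2]@d)
q=onz(w,[C(80,17),C(248,17)],.03);print('buf',q.round(4).tolist(),q[:,:2]@n,q[:,:2]@d)
print('stud',np.array([.4445,-.2445])@n,np.array([.4445,-.2445])@d)
```

```text
plate [[0.6754, -0.1819, 0.0], [0.6832, -0.2441, 0.0], [0.4204, -0.2161, 0.0], [0.429, -0.2806, 0.0]]
dir 7.897767399245584 [ 0.67928483 -0.21302118  0.        ] [ 0.42470218 -0.24833734  0.        ]
track lat -0.3043384174543321 -0.3043384174543321
wagon [[0.5964, -0.2087, 0.042], [0.6008, -0.2423, 0.042], [0.4882, -0.2561, 0.042], [0.4838, -0.223, 0.042]] [ 0.54231091 -0.23253805  0.042     ] ang 7.114445865259605 lat [-0.28870353 -0.32254571 -0.32079047 -0.28735681] al [0.56210878 0.5617599  0.44839857 0.44859229]
buf [[0.6797, -0.1861, 0.03], [0.6863, -0.2391, 0.03]] [-0.27776426 -0.33112063] [0.64764925 0.64690986]
stud -0.3032578176025222 0.40668808202719114
```

The wagon centre is (0.542, -0.2325), the track runs at about 7.5°. I'll go down over it.

Emit:
send_rows(series=[[[0.04, -0.004, -0.1, -0.016, -0.016, 0.008, 0.4], [0.04, -0.004, -0.2, -0.016, -0.016, 0.008, 0.4], [0.04, -0.004, -0.3, -0.016, -0.016, 0.008, 0.4], [0.04, -0.004, -0.4, -0.016, -0.016, 0.008, 0.4], [0.04, -0.004, -0.5, -0.016, -0.016, 0.008, 0.4], [0.04, -0.004, -0.56, -0.016, -0.016, 0.008, 0.4], [0.04, -0.004, -0.56, -0.016, -0.016, 0.008, 0.4], [0.04, -0.004, -0.56, -0.016, -0.016, 0.008, 0.4], [0.04, -0.004, -0.56, -0.016, -0.016, 0.008, 0.4]]])

```text
time_s: 31.7
tcp_pos: [0.5432, -0.2335, 0.0614]
ee_rot: [3.133, 0.207, 0.004]
wrist_force: [0.5, 0.1, 0.4]
gripper_width: 0.598
```

Run:
```python
from h import *
st(); w=snap('wrist','w24')
M=R.from_rotvec(manip.get_state()['ee_rot']).as_matrix(); print('jaw',np.degrees(np.arctan2(M[1,1],M[0,1])),M[:,2])
```

```text
{'time_s': 31.7, 'joints': [-0.4797, 0.4538, 1.8215, 0.0004, 0.8634, 0.9588], 'joint_velocities': [0.0007, -0.0195, -0.0177, -0.0012, -0.003, -0.0007], 'joint_efforts': [0.0022, -40.5735, -20.8762, 0.0004, 0.072, 0.0032], 'tcp_pos': [0.5432, -0.2335, 0.0614], 'ee_rot': [3.1335, 0.2071, 0.0042], 'wrist_force': [0.475, 0.1076, 0.4198], 'wrist_torque': [-0.0112, 0.0584, 0.0122], 'gripper_width': 0.5979}
jaw -82.42646483138941 [ 0.00390548 -0.00170007 -0.99999093]
```

View pics/w24.png

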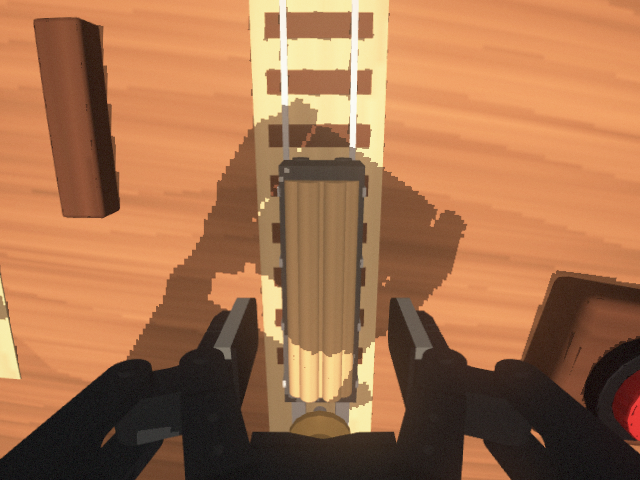

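The wagon is centred in the jaws. I'll descend and grip.

Emit:
send_rows(series=[[[0, 0, -0.05, 0, 0, 0, 0.4], [0, 0, -0.1, 0, 0, 0, 0.4], [0, 0, -0.15, 0, 0, 0, 0.4], [0, 0, -0.155, 0, 0, 0, 0.4], [0, 0, -0.155, 0, 0, 0, 0.4], [0, 0, -0.155, 0, 0, 0, 0.4]]])

```text
time_s: 32.25
tcp_pos: [0.5449, -0.2344, 0.0172]
ee_rot: [3.131, 0.207, 0.01]
wrist_force: [0.1, 0.5, -1.1]
gripper_width: 0.597
```

Emit:
send_rows(series=[[[0, 0, 0, 0, 0, 0, 0.5], [0, 0, 0, 0, 0, 0, 0.55], [0, 0, 0, 0, 0, 0, 0.6], [0, 0, 0, 0, 0, 0, 0.7], [0, 0, 0, 0, 0, 0, 0.8], [0, 0, 0, 0, 0, 0, 0.8]]])

```text
time_s: 32.75
tcp_pos: [0.5463, -0.2347, 0.0191]
ee_rot: [3.13, 0.206, 0.014]
wrist_force: [-1.5, 1.9, 6.5]
gripper_width: 0.41
```

Run:
```python
from h import *
st(); w=snap('wrist','w25')
M=R.from_rotvec(manip.get_state()['ee_rot']).as_matrix(); print('jaw',np.degrees(np.arctan2(M[1,1],M[0,1])),M[:,2])
```

```text
{'time_s': 32.75, 'joints': [-0.4794, 0.5227, 1.826, 0.0012, 0.7833, 0.9589], 'joint_velocities': [-0.0007, 0.0019, 0.0002, 0.0004, 0.0001, -0.0001], 'joint_efforts': [-0.665, -39.6766, -19.0556, -0.3429, -0.5235, -0.0348], 'tcp_pos': [0.5463, -0.2347, 0.0191], 'ee_rot': [3.1305, 0.2064, 0.0136], 'wrist_force': [-1.5459, 1.8879, 6.4955], 'wrist_torque': [0.3923, 0.1074, -0.0188], 'gripper_width': 0.41}
jaw -82.4568988569101 [ 0.00893435 -0.00371261 -0.9999532 ]
```

View pics/w25.png

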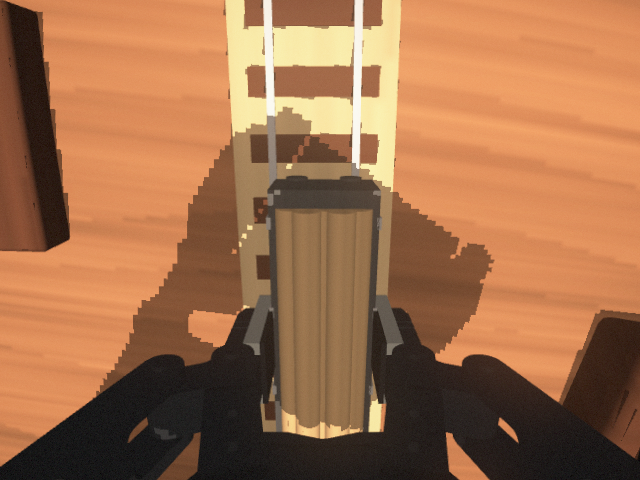

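```bash
cat > lat.py <<'E'
from h import *
def rep(w,t,uv,z,a=7.6):
    a=np.radians(a);d=np.array([np.cos(a),np.sin(a)]);n=np.array([-d[1],d[0]])
    q=onz(w,uv,z)[:,:2]; print(t,'lat',(q@n).round(4),(q@n).mean().round(4),'along',(q@d).round(4))
E
python3 - <<'E'
from lat import *
w=snap('wrist')
rep(w,'plate',[(228,50),(400,50)],0); rep(w,'plate',[(236,180),(394,180)],0)
rep(w,'wagon',[(268,192),(380,192)],.038); rep(w,'timber',[(277,215),(370,215)],.042); rep(w,'timber',[(282,400),(366,400)],.042)
E
```

```text
plate lat [-0.269  -0.3335] -0.3013 along [0.6103 0.6103]
plate lat [-0.2693 -0.3335] -0.3014 along [0.5614 0.5613]
wagon lat [-0.2872 -0.3223] -0.3048 along [0.5631 0.5631]
timber lat [-0.2903 -0.3189] -0.3046 along [0.5567 0.5566]
timber lat [-0.2896 -0.3199] -0.3048 along [0.4884 0.4883]
```

The wagon was gripped 3.4 mm to the -y side of the track line. I'll slide it 70 mm and bring it onto the line on the way.

Emit:
send_rows(series=[[[0.01, 0.002, 0, 0, 0, 0, 0.8], [0.03, 0.006, 0, 0, 0, 0, 0.8], [0.05, 0.01, 0, 0, 0, 0, 0.8], [0.07, 0.0145, 0, 0, 0, 0, 0.8], [0.09, 0.019, 0, 0, 0, 0, 0.8], [0.11, 0.023, 0, 0, 0, 0, 0.8], [0.13, 0.0273, 0, 0, 0, 0, 0.8], [0.15, 0.0305, 0, 0, 0, 0, 0.8], [0.17, 0.0333, 0, 0, 0, 0, 0.8], [0.19, 0.036, 0, 0, 0, 0, 0.8], [0.21, 0.0387, 0, 0, 0, 0, 0.8], [0.23, 0.0413, 0, 0, 0, 0, 0.8], [0.23, 0.0413, 0, 0, 0, 0, 0.8], [0.23, 0.0413, 0, 0, 0, 0, 0.8]]])

```text
time_s: 34.02
tcp_pos: [0.6174, -0.2223, 0.0193]
ee_rot: [3.13, 0.206, 0.02]
wrist_force: [1.2, -0.4, -0.0]
gripper_width: 0.412
```

Run:
```python
from h import *
st(); w=snap('wrist','w26'); crop(w,'w26c',215,50,425,260,3.7);b=snap('side'); crop(b,'a26',250,230,420,380,4)
```

```text
{'time_s': 34.0167, 'joints': [-0.4125, 0.6112, 1.6736, 0.0016, 0.8432, 1.0258], 'joint_velocities': [-0.0034, -0.0049, 0.0115, -0.0074, 0.0076, -0.0018], 'joint_efforts': [-0.4327, -47.5342, -20.9451, -0.1675, 0.2724, -0.0106], 'tcp_pos': [0.6174, -0.2223, 0.0193], 'ee_rot': [3.1296, 0.206, 0.0198], 'wrist_force': [1.1945, -0.3815, -0.0377], 'wrist_torque': [0.0435, -0.1037, -0.001], 'gripper_width': 0.4123}
```

View pics/w26c.png

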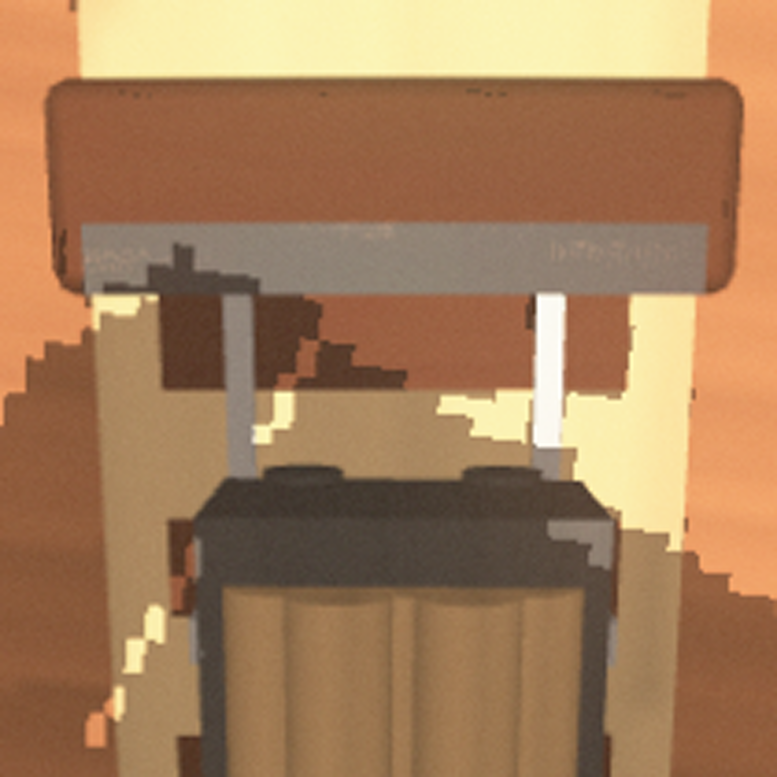

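View pics/a26.png

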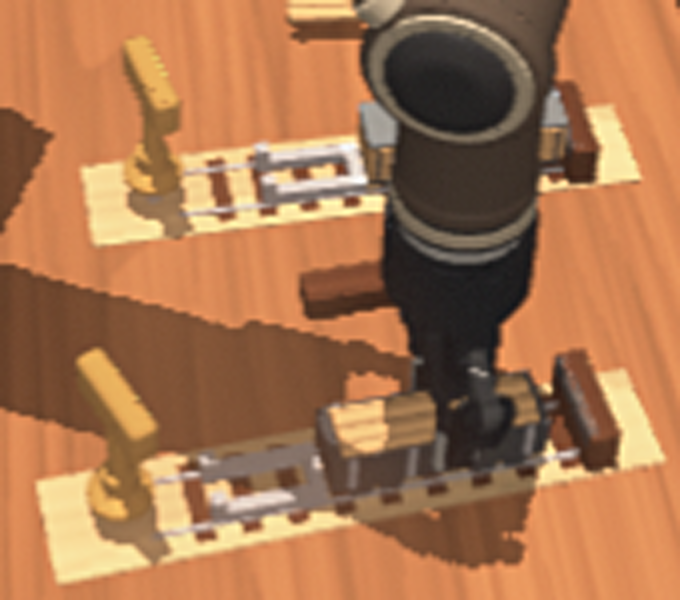

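Run:
```python
from lat import *
w=snap('wrist'); C=lambda x,y:(x/3.7+215-.37,y/3.7+50-.37)
rep(w,'buf',[C(48,200),C(742,200)],.03); rep(w,'face',[C(60,295),C(725,295)],.03)
rep(w,'plate',[C(97,400),C(692,400)],0); rep(w,'plate',[C(78,40),C(710,40)],0);
rep(w,'wagon front',[C(200,522),C(612,522)],.04);rep(w,'timber',[C(222,620),C(585,620)],.042); rep(w,'timber',[C(228,760),C(580,760)],.042)
rep(w,'outline',[C(204,740),C(605,740)],.04)
```

```text
buf lat [-0.2714 -0.3307] -0.301 along [0.661 0.661]
face lat [-0.272  -0.3296] -0.3008 along [0.6531 0.6531]
plate lat [-0.2688 -0.3332] -0.301 along [0.6415 0.6414]
plate lat [-0.2687 -0.3333] -0.301 along [0.6779 0.6779]
wagon front lat [-0.2847 -0.3191] -0.3019 along [0.6349 0.6349]
timber lat [-0.2865 -0.3168] -0.3017 along [0.627 0.627]
timber lat [-0.2866 -0.3168] -0.3017 along [0.6147 0.6146]
outline lat [-0.2843 -0.3192] -0.3018 along [0.6158 0.6158]
```

The wagon is still 0.8 mm off the line and the gap is about 18 mm.

Emit:
send_rows(series=[[[0.007, 0.0025, 0, 0, 0, 0, 0.8], [0.014, 0.0043, 0, 0, 0, 0, 0.8], [0.021, 0.0052, 0, 0, 0, 0, 0.8], [0.028, 0.0061, 0, 0, 0, 0, 0.8], [0.035, 0.007, 0, 0, 0, 0, 0.8], [0.042, 0.008, 0, 0, 0, 0, 0.8], [0.047, 0.0086, 0, 0, 0, 0, 0.8], [0.047, 0.0086, 0, 0, 0, 0, 0.8], [0.047, 0.0086, 0, 0, 0, 0, 0.8]]])

```text
time_s: 34.92
tcp_pos: [0.6307, -0.2197, 0.0192]
ee_rot: [3.13, 0.206, 0.018]
wrist_force: [-1.4, -0.7, 2.6]
gripper_width: 0.408
```

Run:
```python
from h import *
st(); w=snap('wrist','w27'); crop(w,'w27c',215,50,425,260,3.7)
```

```text
{'time_s': 34.9167, 'joints': [-0.4007, 0.6295, 1.642, 0.001, 0.8578, 1.0379], 'joint_velocities': [-0.0021, -0.0015, 0.0021, 0.0025, -0.0043, 0.0], 'joint_efforts': [0.3457, -47.8508, -22.3559, 0.172, -0.6676, 0.043], 'tcp_pos': [0.6307, -0.2197, 0.0192], 'ee_rot': [3.1299, 0.2062, 0.0177], 'wrist_force': [-1.3758, -0.6904, 2.5821], 'wrist_torque': [0.0356, 0.4009, -0.0085], 'gripper_width': 0.4079}
```

View pics/w27c.png

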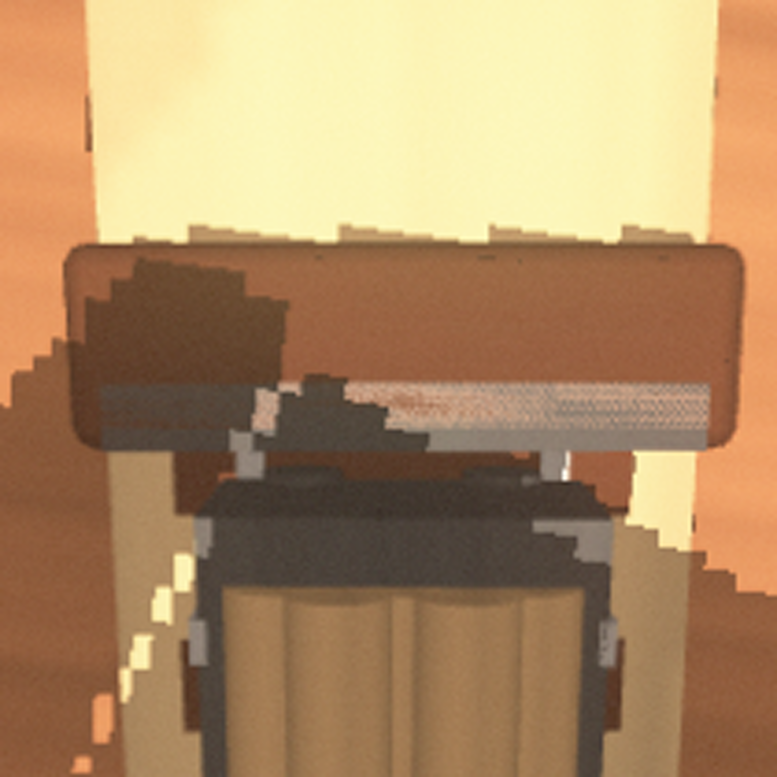

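Now centred, with a gap of about 4.5 mm. I'll creep in.

Emit:
send_rows(series=[[[0.003, 0.0004, 0, 0, 0, 0, 0.8], [0.006, 0.0008, 0, 0, 0, 0, 0.8], [0.009, 0.0012, 0, 0, 0, 0, 0.8], [0.012, 0.0016, 0, 0, 0, 0, 0.8], [0.015, 0.002, 0, 0, 0, 0, 0.8], [0.015, 0.002, 0, 0, 0, 0, 0.8], [0.015, 0.002, 0, 0, 0, 0, 0.8]]])

```text
time_s: 35.55
tcp_pos: [0.6345, -0.2191, 0.0192]
ee_rot: [3.13, 0.206, 0.015]
wrist_force: [-5.6, -0.9, 4.5]
gripper_width: 0.409
```

Emit:
send_rows(series=[[[0.003, 0.0004, 0, 0, 0, 0, 0.8], [0.006, 0.0008, 0, 0, 0, 0, 0.8], [0.006, 0.0008, 0, 0, 0, 0, 0.8], [0.006, 0.0008, 0, 0, 0, 0, 0.8]]])

```text
time_s: 35.88
tcp_pos: [0.6344, -0.2191, 0.0192]
ee_rot: [3.131, 0.207, 0.009]
wrist_force: [-8.3, -0.5, 6.9]
gripper_width: 0.409
```

Run:
```python
from h import *
st(); w=snap('wrist','w28'); crop(w,'w28c',215,50,425,260,3.7)
```

```text
{'time_s': 35.8833, 'joints': [-0.3969, 0.6373, 1.6284, -0.0015, 0.8691, 1.0429], 'joint_velocities': [0.0002, 0.0001, 0.0014, 0.0012, -0.0012, 0.0002], 'joint_efforts': [2.5598, -46.3963, -24.0969, 0.9306, -2.064, 0.0363], 'tcp_pos': [0.6344, -0.2191, 0.0192], 'ee_rot': [3.1307, 0.2069, 0.0087], 'wrist_force': [-8.3216, -0.5208, 6.8717], 'wrist_torque': [-0.0996, 1.1543, 0.0455], 'gripper_width': 0.4093}
```

View pics/w28c.png

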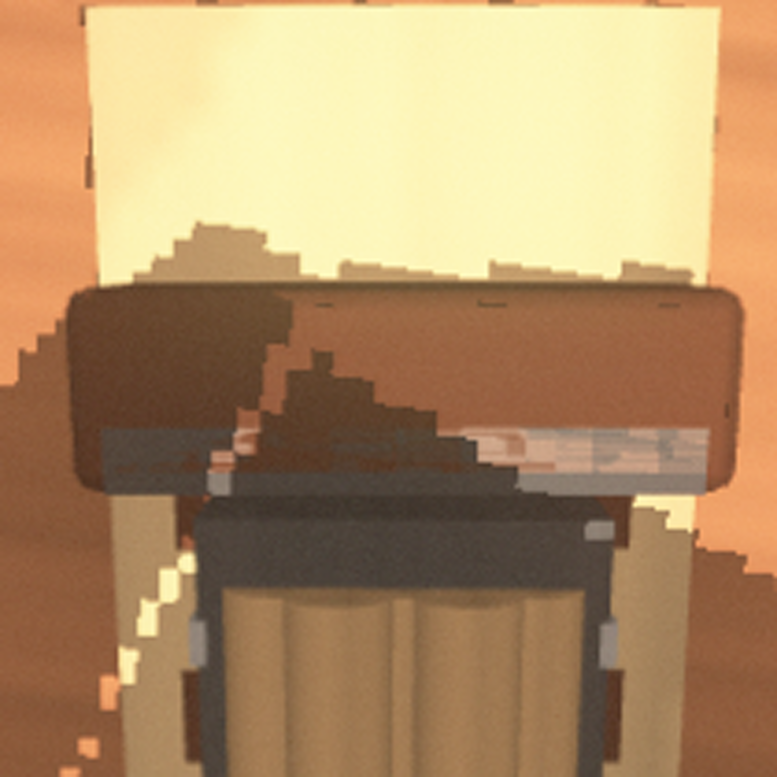

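It is blocked at 8 N, so the nose is on the buffer. I'll release and rise to check both vehicles.

Emit:
send_rows(series=[[[0, 0, 0, 0, 0, 0, 0.8], [0, 0, 0, 0, 0, 0, 0.5], [0, 0, 0, 0, 0, 0, 0.4], [0, 0, 0, 0, 0, 0, 0.4], [0, 0, 0, 0, 0, 0, 0.4], [0, 0, 0.05, 0, 0, 0, 0.4], [0, 0, 0.12, 0, 0, 0, 0.4], [0, 0, 0.25, 0, 0, 0, 0.4], [0, 0, 0.4, 0, 0, 0, 0.4], [-0.03, 0, 0.5, 0, 0, 0, 0.4], [-0.06, 0.1, 0.6, 0, 0, 0, 0.4], [-0.1, 0.2, 0.6, 0, 0, 0, 0.4], [-0.1, 0.3, 0.6, 0, 0, 0, 0.4], [-0.1, 0.3, 0.6, 0, 0, 0, 0.4], [-0.1, 0.3, 0.6, 0, 0, 0, 0.4]]])

```text
time_s: 37.18
tcp_pos: [0.6048, -0.1277, 0.2008]
ee_rot: [3.13, 0.211, 0.012]
wrist_force: [0.6, -0.3, 0.0]
gripper_width: 0.598
```

Run:
```python
from h import *
st(); w=snap('wrist','w29'); b=snap('side','a29'); crop(b,'a29c',250,230,420,380,4)
crop(w,'w29c',200,40,520,280,2.5)
```

```text
{'time_s': 37.1833, 'joints': [-0.2775, 0.3191, 1.6842, -0.0022, 1.1294, 1.1595], 'joint_velocities': [-0.0348, 0.0286, -0.0162, -0.0176, -0.0101, -0.0043], 'joint_efforts': [0.9402, -41.6872, -26.6581, 0.1338, 0.0348, 0.0301], 'tcp_pos': [0.6048, -0.1277, 0.2008], 'ee_rot': [3.1295, 0.2112, 0.0121], 'wrist_force': [0.5538, -0.3154, 0.0413], 'wrist_torque': [-0.0345, 0.0328, -0.0241], 'gripper_width': 0.5981}
```

View pics/w29.png

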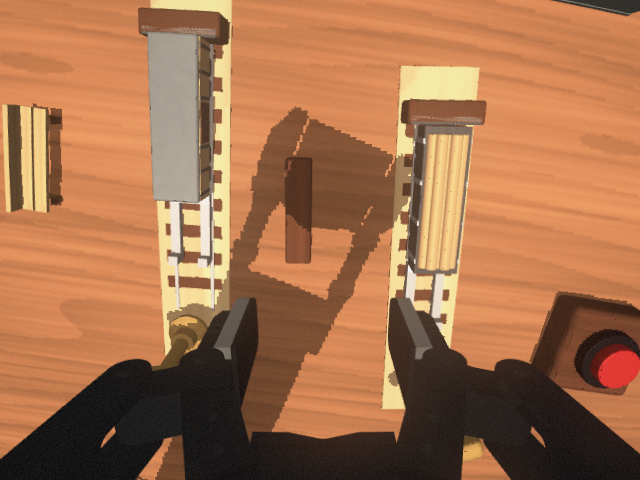

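View pics/a29.png

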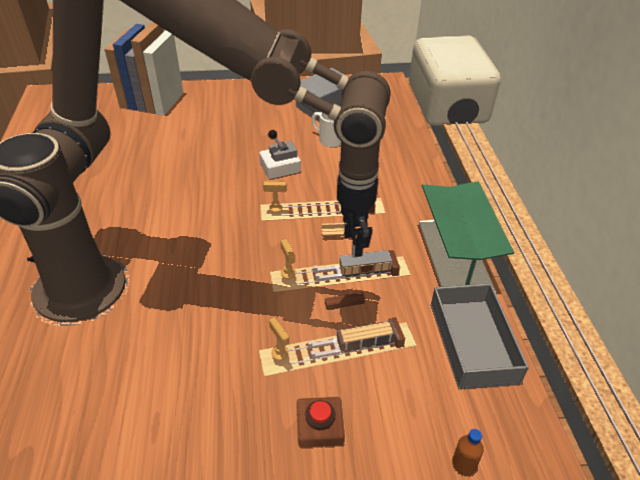

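View pics/a29c.png

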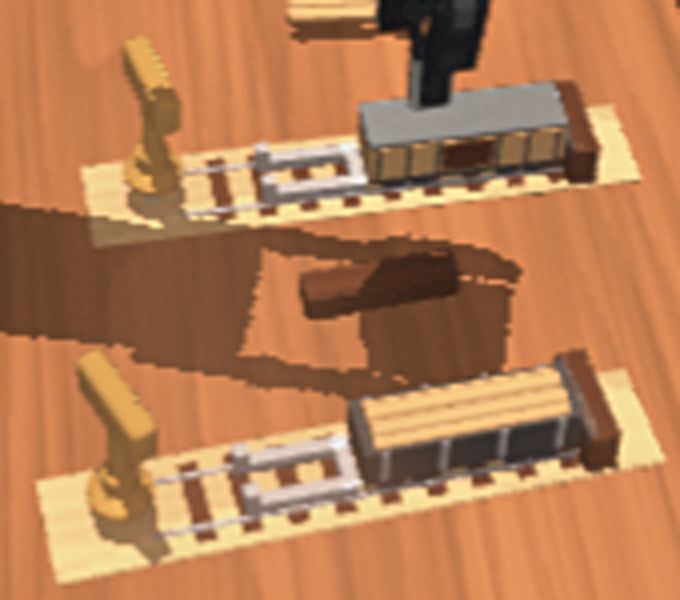

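Both vehicles are nose-on to their buffers, and the block at (300,210) and the bench are unmoved. Quick checks on straightness and centring, plus the button position.

Run:
```python
from lat import *
w=snap('wrist'); a=snap('side'); b=snap('scene','b29'); crop(w,'w29d',380,50,500,300,2.4); crop(w,'w29e',130,0,250,250,2.4)
for n,c in(('side',a),('scene',b),('wrist',w)):
    hsv=cv2.cvtColor(c['pixels'],cv2.COLOR_RGB2HSV); m=((hsv[...,0]<6)|(hsv[...,0]>174))&(hsv[...,1]>190)&(hsv[...,2]>120)
    k,l,s,ce=cv2.connectedComponentsWithStats(m.astype(np.uint8)); i=[j for j in range(1,k) if s[j,4]>40]; print(n,[(s[j].tolist(),ce[j].round(1).tolist()) for j in i])
```

```text
side [([310, 401, 21, 22, 348], [319.9, 411.4])]
scene [([134, 160, 32, 6, 161], [149.3, 162.1])]
wrist [([597, 350, 43, 38, 1198], [618.1, 368.4])]
```

View pics/w29d.png

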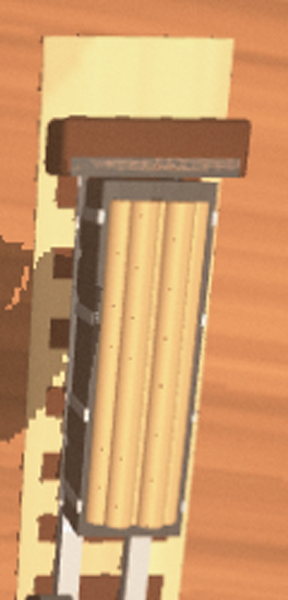

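View pics/w29e.png

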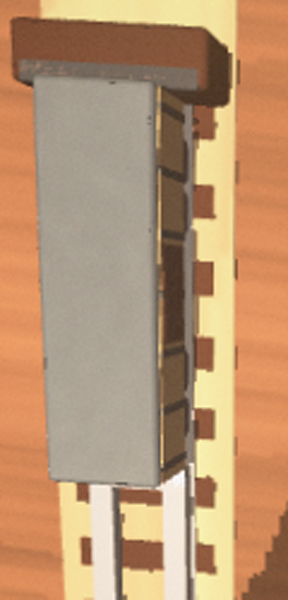

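View pics/b29.png

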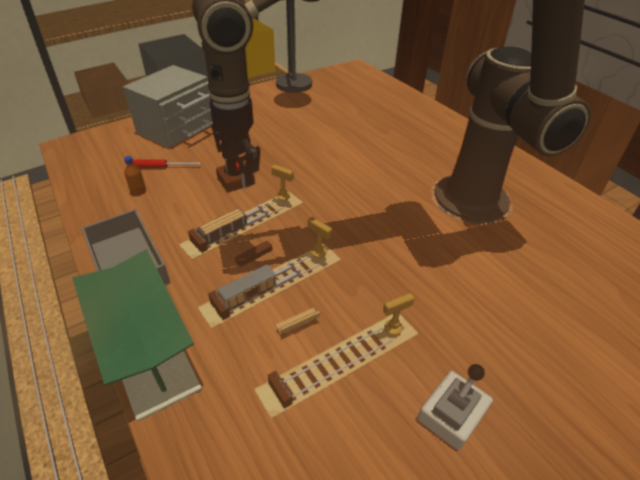

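Run:
```python
from h import *
a=snap('side'); b=snap('scene'); im=cv2.imread('pics/b1.png')
hsv=cv2.cvtColor(im,cv2.COLOR_BGR2HSV); m=((hsv[...,0]<6)|(hsv[...,0]>174))&(hsv[...,1]>190)&(hsv[...,2]>120)
k,l,s,ce=cv2.connectedComponentsWithStats(m.astype(np.uint8)); print([(s[j].tolist(),ce[j].round(1).tolist()) for j in range(1,k) if s[j,4]>40])
cb=[ce[j] for j in range(1,k) if s[j,4]>40 and s[j,0]>200][0]
print('tri',tri([a,b],[(319.9,411.4),cb]))
for z in (.045,.05,.055,.06): print(z,onz(a,[(320,411)],z).round(4),onz(b,[cb],z).round(4))
b['pixels']=im[:,:,::-1]; crop(b,'b1btn',205,145,265,195,10); crop(a,'a_btn',290,385,350,450,10)
```

```text
[([133, 160, 33, 6, 183], [149.4, 162.4]), ([227, 160, 14, 9, 92], [233.6, 164.3])]
tri [ 0.50971174 -0.40320085  0.05440273]
0.045 [[ 0.5101 -0.3968  0.045 ]] [[ 0.5054 -0.4169  0.045 ]]
0.05 [[ 0.5096 -0.3997  0.05  ]] [[ 0.5081 -0.4097  0.05  ]]
0.055 [[ 0.5092 -0.4025  0.055 ]] [[ 0.5108 -0.4025  0.055 ]]
0.06 [[ 0.5088 -0.4053  0.06  ]] [[ 0.5135 -0.3953  0.06  ]]
```

View pics/b1btn.png

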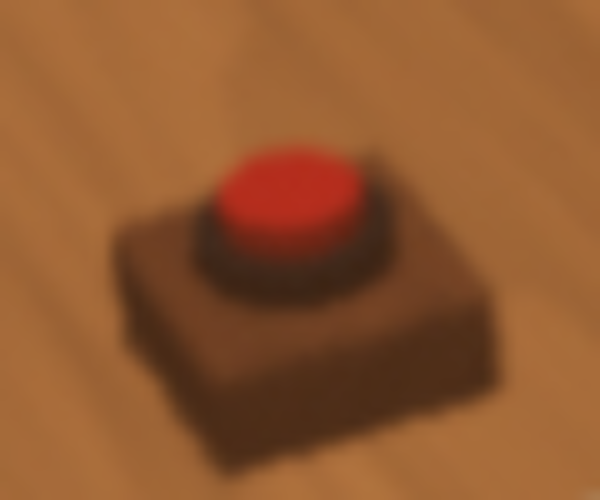

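View pics/a_btn.png

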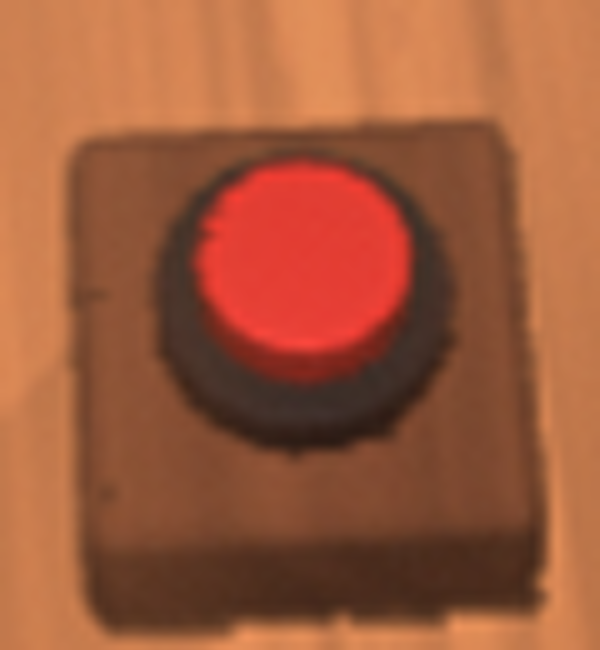

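The button top is at about (0.510, -0.404, 0.056). I'll move above it with the fingers shut.

Emit:
send_rows(series=[[[-0.08, -0.1, 0, 0, 0, 0, 1], [-0.15, -0.22, 0, 0, 0, 0, 1], [-0.22, -0.35, 0, 0, 0, 0, 1], [-0.28, -0.48, 0, 0, 0, 0, 1], [-0.316, -0.6, 0, 0, 0, 0, 1], [-0.316, -0.72, 0, 0, 0, 0, 1], [-0.316, -0.84, 0, 0, 0, 0, 1], [-0.316, -0.921, 0, 0, 0, 0, 1], [-0.316, -0.921, -0.1, 0, 0, 0, 1], [-0.316, -0.921, -0.2, 0, 0, 0, 1], [-0.316, -0.921, -0.3, 0, 0, 0, 1], [-0.316, -0.921, -0.36, 0, 0, 0, 1], [-0.316, -0.921, -0.36, 0, 0, 0, 1], [-0.316, -0.921, -0.36, 0, 0, 0, 1], [-0.316, -0.921, -0.36, 0, 0, 0, 1]]])

```text
time_s: 38.78
tcp_pos: [0.5104, -0.4075, 0.0921]
ee_rot: [3.129, 0.204, 0.011]
wrist_force: [0.3, -0.8, 0.3]
gripper_width: 0.002
```

Run:
```python
from h import *
st(); w=snap('wrist','w30'); a=snap('side','a30'); b=snap('scene'); crop(b,'b30',170,130,350,330,4)
a=snap('side');crop(a,'a30c',250,230,420,450,3)
print('tri',tri([a,b],[(320.2,410.3),(234,163.8)]))
```

```text
{'time_s': 38.7833, 'joints': [-0.7409, 0.5073, 1.6605, 0.0011, 0.9651, 0.699], 'joint_velocities': [0.0043, -0.026, -0.017, -0.0006, -0.0014, 0.0012], 'joint_efforts': [-0.0657, -44.6757, -22.9583, -0.0008, 0.0482, -0.0002], 'tcp_pos': [0.5104, -0.4075, 0.0921], 'ee_rot': [3.1293, 0.2041, 0.0105], 'wrist_force': [0.2811, -0.7634, 0.3015], 'wrist_torque': [-0.0241, -0.0436, 0.0053], 'gripper_width': 0.0024}
tri [ 0.50965752 -0.4019529   0.05641797]
```

View pics/w30.png

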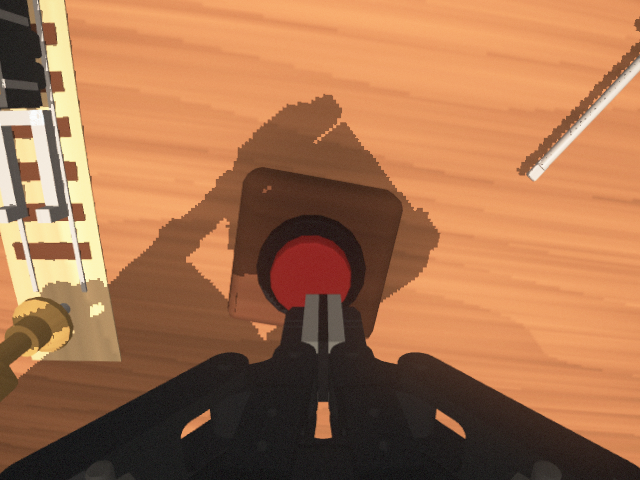

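View pics/a30c.png

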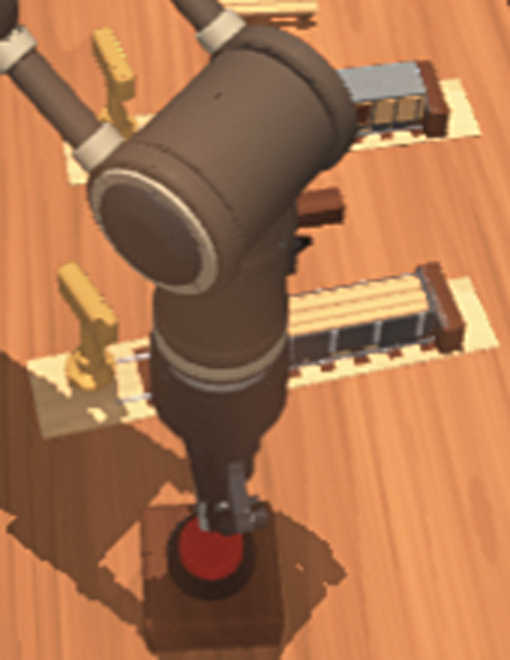

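View pics/b30.png

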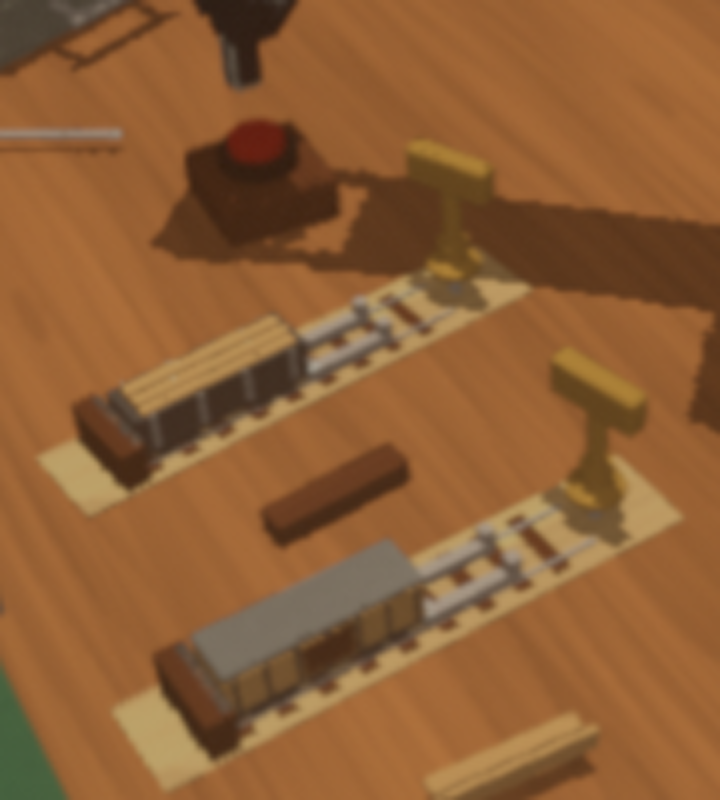

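Both vehicles are still home in the scene view. I'll refine the button centre with the wrist view.

Run:
```python
from h import *
w=snap('wrist'); hsv=cv2.cvtColor(w['pixels'],cv2.COLOR_RGB2HSV); m=((hsv[...,0]<6)|(hsv[...,0]>174))&(hsv[...,1]>170)&(hsv[...,2]>100)
print(np.where(m.any(0))[0][[0,-1]],np.where(m.any(1))[0][[0,-1]])
q=onz(w,[(271,280),(350.5,280),(310,237)],.0565); print(q.round(4).tolist()); 
e=q[2]-0; M=R.from_rotvec(w['state']['ee_rot']).as_matrix(); print('centre from top', q[2]-0.02*M[:,0],'mid',(q[0]+q[1])/2, w['state']['tcp_pos'])
```

```text
[270 349] [237 309]
[[0.5074, -0.3824, 0.0565], [0.5124, -0.4206, 0.0565], [0.5314, -0.3985, 0.0565]]
centre from top [ 0.51157367 -0.4011219   0.05635264] mid [ 0.50990342 -0.40151994  0.0565    ] [ 0.51087358 -0.40745545  0.09308181]
```

The centre is (0.511, -0.4015). I'll shift 6 mm, then press.

Emit:
send_rows(series=[[[0, 0.02, 0, 0, 0, 0, 1], [0, 0.02, -0.03, 0, 0, 0, 1], [0, 0.02, -0.06, 0, 0, 0, 1], [0, 0.02, -0.09, 0, 0, 0, 1], [0, 0.02, -0.115, 0, 0, 0, 1], [0, 0.02, -0.125, 0, 0, 0, 1], [0, 0.02, -0.135, 0, 0, 0, 1], [0, 0.02, -0.145, 0, 0, 0, 1], [0, 0.02, -0.145, 0, 0, 0, 1]]])

```text
time_s: 39.78
tcp_pos: [0.51, -0.4006, 0.051]
ee_rot: [3.131, 0.205, 0.008]
wrist_force: [-4.6, 4.7, 12.6]
gripper_width: -0.003
```

Emit:
send_rows(series=[[[0, 0, -0.006, 0, 0, 0, 1], [0, 0, -0.01, 0, 0, 0, 1], [0, 0, -0.014, 0, 0, 0, 1], [0, 0, -0.014, 0, 0, 0, 1]]])

```text
time_s: 40.12
tcp_pos: [0.5101, -0.4006, 0.0508]
ee_rot: [3.132, 0.206, 0.006]
wrist_force: [-5.5, 6.1, 20.3]
gripper_width: -0.003
```

Run:
```python
from h import *
st(); w=snap('wrist','w31'); b=snap('scene');crop(b,'b31',195,130,275,200,8)
```

```text
{'time_s': 40.1167, 'joints': [-0.7333, 0.5582, 1.6811, 0.001, 0.8979, 0.7058], 'joint_velocities': [0.0018, -0.0034, 0.0025, -0.0004, -0.0064, -0.0001], 'joint_efforts': [-0.3988, -36.0396, -20.766, 0.0039, -2.8044, 0.0046], 'tcp_pos': [0.5101, -0.4006, 0.0508], 'ee_rot': [3.1322, 0.2056, 0.0057], 'wrist_force': [-5.5087, 6.1246, 20.2716], 'wrist_torque': [1.0612, 1.1603, 0.0344], 'gripper_width': -0.0027}
```

View pics/b31.png

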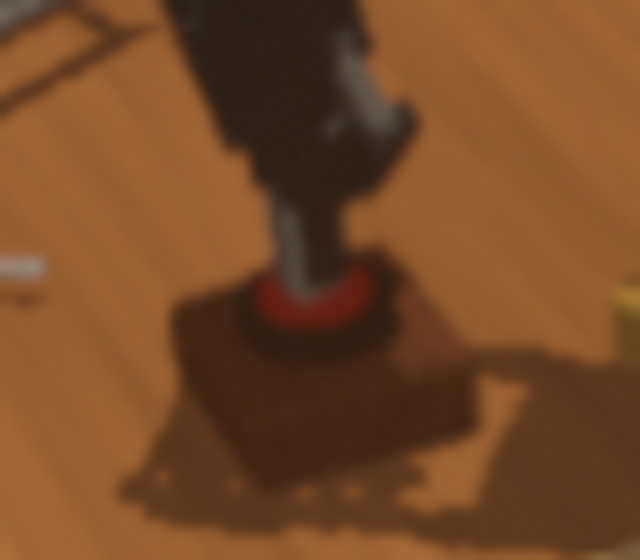

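The press bottomed out: z stopped at 0.0508 while the force rose to 20 N, against a 5 N spring. I'll rise and do the final check.

Emit:
send_rows(series=[[[0, 0, 0.03, 0, 0, 0, 1], [0, 0, 0.1, 0, 0, 0, 1], [0, 0, 0.2, 0, 0, 0, 1], [0, 0, 0.35, 0, 0, 0, 1], [0, 0, 0.5, 0, 0, 0, 1], [0.1, 0.1, 0.55, 0, 0, 0, 1], [0.2, 0.2, 0.55, 0, 0, 0, 1], [0.25, 0.35, 0.55, 0, 0, 0, 1], [0.25, 0.5, 0.55, 0, 0, 0, 1], [0.25, 0.65, 0.55, 0, 0, 0, 1], [0.25, 0.8, 0.55, 0, 0, 0, 1], [0.25, 0.9, 0.55, 0, 0, 0, 1], [0.25, 0.9, 0.55, 0, 0, 0, 1], [0.25, 0.9, 0.55, 0, 0, 0, 1], [0.25, 0.9, 0.55, 0, 0, 0, 1]]])

```text
time_s: 41.47
tcp_pos: [0.5853, -0.1308, 0.2159]
ee_rot: [3.131, 0.208, 0.007]
wrist_force: [-0.3, -1.0, 0.3]
gripper_width: -0.001
```

Run:
```python
from h import *
st(); w=snap('wrist','w32'); b=snap('scene'); crop(b,'b32',170,130,350,330,4); a=snap('side','a32'); crop(a,'a32c',250,110,420,450,2.3)
crop(w,'w32c',100,0,500,320,2)
```

```text
{'time_s': 41.4667, 'joints': [-0.2911, 0.2717, 1.7134, -0.0026, 1.1512, 1.148], 'joint_velocities': [-0.0383, 0.0081, -0.0127, -0.003, 0.0007, 0.0004], 'joint_efforts': [1.1825, -39.5168, -26.7505, 0.1045, 0.0318, 0.0125], 'tcp_pos': [0.5853, -0.1308, 0.2159], 'ee_rot': [3.1306, 0.208, 0.0066], 'wrist_force': [-0.2647, -1.0358, 0.256], 'wrist_torque': [-0.0441, 0.0216, 0.0249], 'gripper_width': -0.0006}
```

View pics/w32c.png

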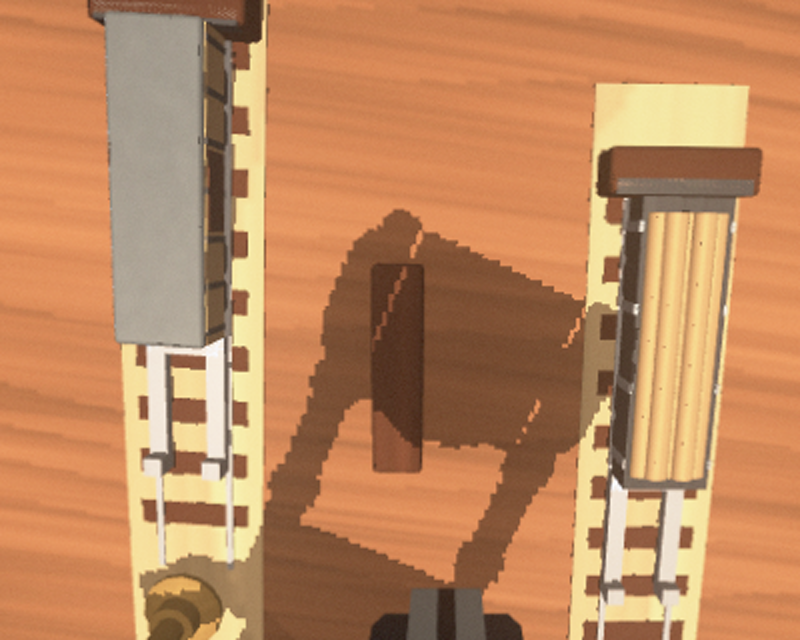

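View pics/b32.png

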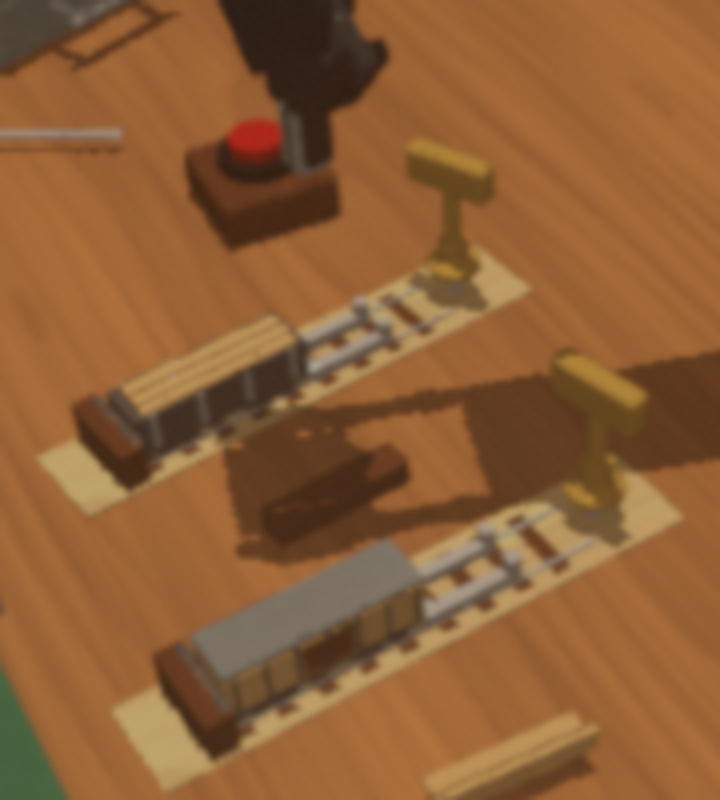

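View pics/a32c.png

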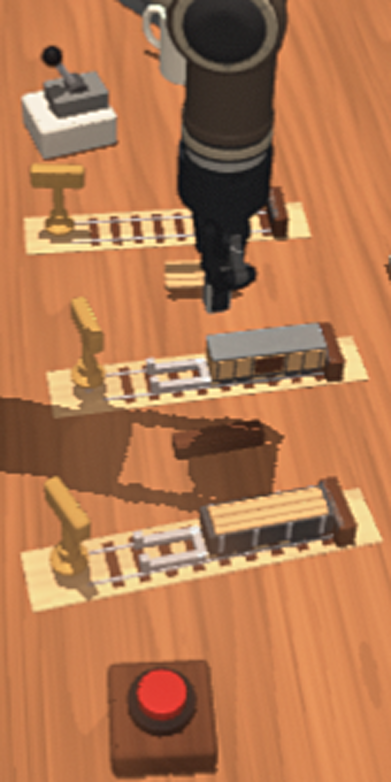

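Run:
```python
from lat import *
w=snap('wrist'); C=lambda x,y:(x/2+100-.25,y/2-.25)
rep(w,'van plate',[C(123,380),C(265,380)],0,3.5); rep(w,'van plate',[C(134,620),C(264,620)],0,3.5)
rep(w,'van roof',[C(107,40),C(199,40)],.044,3.5);rep(w,'van roof',[C(115,330),C(204,330)],.044,3.5)
rep(w,'prong',[C(147,430),C(172,430)],.01,3.5);rep(w,'prong',[C(204,430),C(226,430)],.01,3.5)
rep(w,'wag plate',[C(595,110),C(747,110)],0); rep(w,'wag plate',[C(573,600),C(700,600)],0)
rep(w,'wag top',[C(641,230),C(735,230)],.04);rep(w,'wag top',[C(624,470),C(709,470)],.04)
rep(w,'prong',[C(606,540),C(624,540)],.01);rep(w,'prong',[C(662,540),C(681,540)],.01)
rep(w,'buf',[C(605,192),C(755,192)],.03); rep(w,'wag front',[C(643,197),C(737,197)],.04)
```

```text
van plate lat [-0.0207 -0.0857] -0.0532 along [0.5786 0.5827]
van plate lat [-0.0201 -0.0854] -0.0527 along [0.4574 0.4622]
van roof lat [-0.0366 -0.07  ] -0.0533 along [0.7114 0.713 ]
van roof lat [-0.0358 -0.071 ] -0.0534 along [0.6072 0.6093]
prong lat [-0.0346 -0.0459] -0.0403 along [0.5585 0.5592]
prong lat [-0.0604 -0.0703] -0.0654 along [0.5602 0.5608]
wag plate lat [-0.2713 -0.3352] -0.3033 along [0.6881 0.6888]
wag plate lat [-0.2714 -0.3346] -0.303 along [0.4653 0.4647]
wag top lat [-0.2838 -0.3203] -0.3021 along [0.6397 0.6399]
wag top lat [-0.2829 -0.3187] -0.3008 along [0.5438 0.5437]
prong lat [-0.2837 -0.2922] -0.2879 along [0.5008 0.5008]
prong lat [-0.3101 -0.3191] -0.3146 along [0.5007 0.5006]
buf lat [-0.2712 -0.3305] -0.3009 along [0.654  0.6545]
wag front lat [-0.2839 -0.32  ] -0.3019 along [0.6518 0.6521]
```

Van: centred within 0.5 mm. Wagon: within about 1.5 mm and 0.7°, nose at the buffer. The lever is off, and the block and bench haven't moved. I'll hand in.

Run:
```python
from h import *
print(workorder.sign_off()); st()
```

```text
the job is handed in; nothing more can be done
None
the job is handed in; nothing more can be done
```

The job is done and handed in at about 41 s. I switched the toggle off first. I then freed the van (nut turned 4.10 rad clockwise) and the wagon (4.15 rad), slid each along its track to its buffer, and pressed the button last. The railcar was not there.

**Last checks**
- **Lever:** it leans towards the robot, pushed until it met its stop at 11 N.
- **Vehicles:** each nose is against its buffer; both stopped moving at about 8 N. The van is centred to about 0.5 mm. The wagon measures 0–2 mm to one side and up to 0.7° off straight. Its measurements disagree by about that much, so that is as sure as I can be.
- **Button:** travel ended while the force rose to 20 N, well past its 5 N spring, so it went right down.
- **Bystanders:** the bench and the wooden block look unmoved in the pictures.

I saw no vehicle get knocked aside and no slackening of the grip.

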